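# Hang the hook-on caddy on the letter box

### The arm

A 6-joint arm with a two-finger parallel gripper is mounted at the origin on the work surface. World frame = base frame: x ahead of the robot, y to its left, z up, the work surface at z = 0. Lengths are in m, angles in rad, forces in N, time in s.
With the tool pointing down it reaches from about 0.325 to 1 m from the base axis. Payload 5.1 kg.
Tool frame: the origin (TCP) lies between the finger pads; the fingertips stand 25 mm ahead of it and the grasp point (between the pads) lies 6 mm ahead of it (arm.nose_length is the distance from the TCP to the fingertips, in m); x points along the fingers, y is the direction in which the jaws open and shut, and the axes are right-handed (so a half turn about x gives the same grasp; the last joint's range is limited). The gripper opens to 85 mm and grips with 20 to 120 N. Pads are 22 mm wide; open, the fingers measure 114 mm over their backs; the gripper's body (76 mm by 85 mm) begins 54 mm behind the grasp point. The pads swing forward as they close: fully open they stand 13 mm farther back than shut.
Start: joints at [-1.223, 0.124, 1.65, -0, 1.367, -0.083], TCP at [0.271, -0.591, 0.256] pointing down, gripper open.
Joint ranges: [-2.61, 2.61], [-1.02, 2.33], [0.03, 2.71], [-1.35, 4.49], [0.32, 2.68], [-2.91, 2.91]. Speed limits (rad/s): [2.57, 2.57, 3.14, 3.14, 3.14, 3.14].

### API

Orientations are given as a 3x3 rotation matrix whose columns are the frame's x, y, z axes.
In Python, from station import arm gives the robot as it stands. The module is installed in compiled form; this text tells all that it offers.
- The arm moves only by the shell command python3 -m handwheel 'ROWS' [FORCE]. ROWS is JSON, a list of rows, each an object with "translation": the shift along the tool's x, y, z in units of 30 mm (1.0 is 30 mm), a list of three; "yaw": the turn about the tool's x in units of 5 degrees (1.0 is 5 degrees); "fingers": the finger opening in mm, from 0 to 85.4. A call has 1 to 12 rows; each row is the pose to reach, as a shift and turn from the pose commanded when the call began, along the tool's axes at that moment; what a row does not reach only later rows make up. A row lasts 1/12 s, in which the tool goes at most 41.7 mm and 7.16 degrees, less where a joint would pass 70% of its speed; a pose out of reach is approached as far as the arm can. A call with a gripper value outside its range is refused whole. The fingers move at their own pace and stop on an object; FORCE is the grip in N (left out, the last holds). Time passes only in rows, so rows that repeat a pose let the fingers close. It gives the time, the measured TCP pose, the force and the opening at its end, in the units of the state.
- arm.get_obs(): the state, without advancing time (a new reading comes with each control period).
- arm.camera(name): name is "side" or "top"; returns (picture, depth): 400x640x3 uint8, blue, green, red; 400x640 float32, m along the optical axis (not along the pixel's ray), 0 where there is no reading.
- arm.get_calibration(name): a dict with "fx", "fy", "cx", "cy" (pixels), "eye" and "attitude" of the camera in the world. Camera axes: x right, y down, z forward; pixel columns grow to the right and rows downward; lengths in m; the calibration is good to about 2 mm. A picture is of the moment at which its call begins. get_calibration takes no time and is no camera call.
- arm.close_job(): hands the job in, once; it reports no verdict.
Trained networks look in the newest picture that a camera, given by its name, has taken for a name from the list of things; names that differ only in an ending like _2 or _b are one class to them, and where a whole thing is asked for, a point or a joint stands for the part that bears it (a point fixed in the world has none). Each returns a list of dicts, best first, with "confidence" (0 to 1); they miss things now and then, are a little off and sometimes report something else, mostly with a low value. They report only what shows in the picture. A call takes as long as a camera call.
- arm.trace(label, camera): "mask" (400x640 bool, what is visible of it) and "point" ([row, column] in pixels, amid what is visible of it).
- arm.mark_of(label, camera): "point" ([row, column] in pixels: a listed point, or the origin of a listed thing).
The state is a dict: "time_s": time; "qpos": joint angles; "dq": joint speeds; "joint_torque": joint torques, N m; "ee_pos": TCP position; "ee_rot": TCP orientation; "contact_force": force on the tool from outside, world axes, zero at the start; "wrist_torque": the same for the moment, N m; "finger_gap": finger opening in m.
Only numpy, scipy, OpenCV 4.12 (cv2) and the standard library are available. Lean on these libraries where they do the work, as an engineer would, in place of code of your own. Each camera call takes 0.05 s, during which the arm holds its last target.

### The job

Pick up the brass caddy that has a hook on its back and hang it by that hook over the rim of the wooden letter box, on the long side facing the robot, under the desk lamp: caddy outside, hook lip inside, seated fully on the rim and hanging by itself. Keep it upright, lower it gently until you feel the hook bear on the rim and only then let go, and do not knock the lamp, push the letter box out of place or disturb the other things on the desk.

Things in the scene. Friction and masses are not known exactly. Their poses are not given: they have to be found in the camera images.
- caddy: The brass caddy with the hook, 0.3 kg nominal (varies by a third), loose, standing upright. Open box 60 mm (x) by 80 mm (y) by 50 mm high, 3 mm walls, with an upright flat grip rising through its middle and a sheet-metal hook on its back. Origin: centre of its underside. z up; +x points from the box to the hook side, which faces away from the robot, give or take 0.35 rad.
- grip (a point): A point in the middle of the caddy's upright flat grip, 85 mm above its underside and 12 mm towards -x from its middle. The grip is 12 mm thick (y), 32 mm long (x) and ends 105 mm above the underside; the part to hold stands clear above the 50 mm high box. To be squeezed along the caddy's y; the hook's back strip stands 39 mm ahead (+x) of this point.
- hook (a point): Middle of the underside of the caddy's hook crown, 36 mm towards +x from the caddy's middle and 90 mm above its underside. The hook is a 40 mm wide (y) downward-open slot, 12 mm wide in x (6 mm to each side of this point): on its -x side the caddy's back strip (outer face 30 mm from the middle, running down to the underside), on its +x side the lip, 3 mm thick, reaching 22 mm below this point. The crown is 4 mm thick above it.
- lip (a point): Middle of the lower edge of the hook's lip, 43.5 mm towards +x from the caddy's middle, 68 mm above its underside.
- letter_box: Open dark-wood letter box with papers in it, 120 mm (x) by 200 mm (y) by 120 mm high, walls 8 mm, about 1.8 kg, loose, can be pushed. Origin: centre of its underside; -x faces the robot, give or take 0.25 rad. The papers fill it to 42 mm.
- rim (a point): Middle of the top edge of the letter box's wall that faces the robot, on the centre line of the 8 mm wall, 120 mm above the desk. x points into the box, y along the rim, z up. With the caddy hung, hook lies here (within the slot's play). Axes as the letter box.
- lamp: Fixed desk lamp. Origin: on the desk, straight below the middle of its head bar. Its 90 by 180 mm foot stands behind the letter box, centred 235 mm towards +x. From the foot, 70 mm towards +y of its middle, a 300 mm post rises, and from it a thin arm at 284 mm height reaches back over the box along -x to the head.
- lamp_edge (a point): Middle of the lower edge, on the robot's side, of the lamp head: a bar 40 mm deep (from here to +x), 260 mm long (130 mm to each side in y), underside 270 and top 290 mm above the desk. It hangs 5 to 45 mm (give or take 5) in front of the near box wall: a tool pointing straight down over the hung caddy strikes it, one leaning back towards the robot by 25 degrees or more passes.
- plain_caddy: Bystander: the same brass caddy without hook and back strip. Origin: centre of its underside.
- paperweight: Bystander: cut-crystal paperweight, 72 mm across, 40 mm high, loose. Origin: centre of its underside.
- stapler: Bystander: silver stapler with chipped chrome, 150 by 36 by 50 mm, loose. Origin: centre of its underside.
- binder_clip: Bystander: black binder clip, about 70 by 50 by 35 mm, loose. Origin: centre of its underside.
- bell: Bystander: desk bell, 84 mm across, 57 mm high, loose. Origin: centre of its underside.
- pen_tray: Bystander: dark-wood pen tray, 90 by 220 by 28 mm, fixed. Origin: centre of its underside.

How it is judged:
On the way, in this order (a step that is already met when the one before it is completed fails the run):
1. the caddy is lifted clear of the desk, higher than it will hang (height (world z) of caddy above 0.05 m), for 0.1 s.
2. still held, the caddy is lowered until its hook bears on the rim (z of hook in the frame of rim below 0.005 m and contact force between caddy and letter_box above 1 N and x of lip in the frame of rim between 0.003 and 0.018 m and contact force between the fingers and caddy above 0.5 N), for 0.1 s.
At the end, for the whole second after the job is handed in: Released and at rest, the caddy hangs outside the letter box wall facing the robot: hook crown on the rim (4 mm in height, 6 mm across, 80 mm along from the middle), lip inside, within 0.15 rad of upright; the box flat and within 20 mm of its start (z of hook in the frame of rim between -0.004 and 0.004 m and x of hook in the frame of rim between -0.006 and 0.006 m and y of hook in the frame of rim between -0.08 and 0.08 m and x of lip in the frame of rim above 0.003 m and x of caddy in the frame of rim below -0.02 m and angle between caddy's own z axis and vertical below 0.15 rad and contact force between the fingers and caddy below 0.1 N and linear speed of caddy below 0.02 m/s and distance of letter_box from where it was at the start of the episode below 0.02 m and angle between letter_box's own z axis and vertical below 0.05 rad); the robot touches nothing.
It fails at once if the lamp is knocked (more than 6 N) (contact force between lamp and anything else above 6 N).
It fails at once if the letter box is pushed more than 20 mm or tipped (distance of letter_box from where it was at the start of the episode above 0.02 m or angle between letter_box's own z axis and vertical above 0.15 rad).
It fails at once if the caddy is tipped more than 0.6 rad from upright (angle between caddy's own z axis and vertical above 0.6 rad).
It fails at once if a loose bystander is moved more than 25 mm or the pen tray struck with more than 10 N (distance of any of plain_caddy, paperweight, stapler, binder_clip, bell from where it was at the start of the episode above 0.025 m or contact force between pen_tray and anything else above 10 N).
It fails at once if the caddy is pressed on the letter box with more than 35 N (contact force between caddy and letter_box above 35 N).
It also fails if it takes over 48 s, if anything falls off the work surface, if the arm or the gripper's body presses on something with over 40 N, if the wrist force passes 120 N, or if a joint passes its speed limit or range.

## Working session

There is one attempt and no reset: what is moved stays moved. The work goes in short steps, Python scripts to look and compute and a shell command to move; the robot and the scene stay as the last step left them, time stands still between calls to the robot, and variables do not carry over. Pictures are saved under pics/ and viewed, and the job is handed in when it is done.

```bash
mkdir -p pics; ls; cat > h.py <<'E'
from station import arm
import numpy as np, cv2
def unproj(name,r,c,d):
    k=arm.get_calibration(name)
    p=np.array([(c-k['cx'])/k['fx']*d,(r-k['cy'])/k['fy']*d,d])
    return np.array(k['attitude'])@p+np.array(k['eye'])
def cloud(name,depth):
    k=arm.get_calibration(name)
    r,c=np.mgrid[0:400,0:640]
    P=np.stack([(c-k['cx'])/k['fx']*depth,(r-k['cy'])/k['fy']*depth,depth],-1)
    return P@np.array(k['attitude']).T+np.array(k['eye'])
def proj(name,p):
    k=arm.get_calibration(name)
    q=np.array(k['attitude']).T@(np.array(p)-np.array(k['eye']))
    return q[1]/q[2]*k['fy']+k['cy'],q[0]/q[2]*k['fx']+k['cx']
E
python3 - <<'E'
from h import *
np.set_printoptions(precision=4,suppress=True)
o=arm.get_obs();print(o)
for n in('side','top'):
    print(n,arm.get_calibration(n))
    im,d=arm.camera(n);cv2.imwrite(f'pics/{n}0.png',im);np.save(f'{n}0.npy',d)
E
```

```text
pics
{'time_s': 0.0, 'qpos': array([-1.2226,  0.1245,  1.6517,  0.    ,  1.3675, -0.0826]), 'dq': array([ 0.0009,  0.0007,  0.0008, -0.0008,  0.0004, -0.0006]), 'joint_torque': array([  0.0009, -42.3607, -36.5456,   0.    ,   0.007 ,   0.    ]), 'ee_pos': array([ 0.2712, -0.5901,  0.255 ]), 'ee_rot': array([[-0.0007,  0.4176, -0.9087],
       [ 0.002 , -0.9086, -0.4176],
       [-1.    , -0.0021, -0.0002]]), 'contact_force': array([-0.4266, -0.1429,  0.4148]), 'wrist_torque': array([ 0.0124, -0.0254, -0.0015]), 'finger_gap': 0.08550754860656362}
side {'fx': 430.3516435615176, 'fy': 430.3516435615176, 'cx': 321.00972608597016, 'cy': 208.1428673577911, 'eye': array([ 0.4959, -1.0679,  0.8812]), 'attitude': array([[ 0.9977, -0.0528,  0.0432],
       [-0.0648, -0.5342,  0.8429],
       [-0.0214, -0.8437, -0.5364]])}
top {'fx': 390.3058439526291, 'fy': 390.3058439526291, 'cx': 313.91634674842345, 'cy': 201.18497357717504, 'eye': array([0.3241, 0.0109, 1.2549]), 'attitude': array([[-0.0265, -0.9788,  0.2029],
       [-0.9996,  0.027 , -0.0005],
       [-0.005 , -0.2029, -0.9792]])}
```

View pics/side0.png

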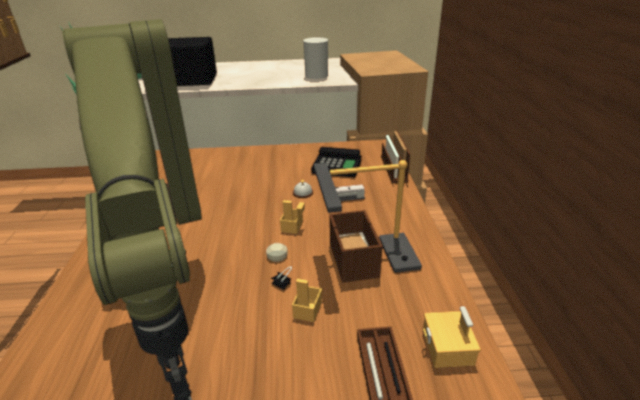

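View pics/top0.png

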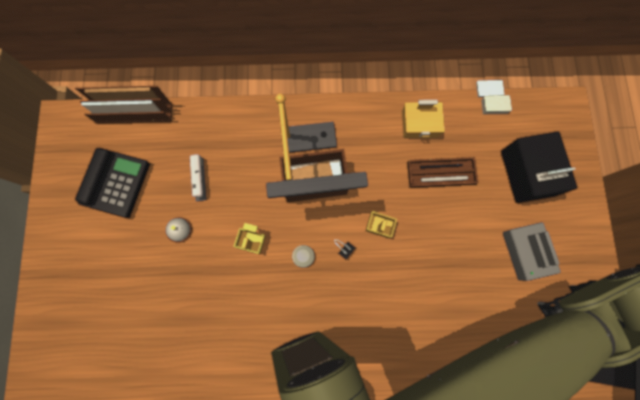

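```bash
python3 - <<'E'
from h import *
np.set_printoptions(precision=4,suppress=True)
for n in('top','side'):
    d=np.load(n+'0.npy')
    for l in ['caddy','grip','hook','lip','letter_box','rim','lamp_edge','lamp','plain_caddy','paperweight','binder_clip']:
        for m in arm.mark_of(l,n)[:2]:
            r,c=m['point'];ri,ci=int(round(r)),int(round(c))
            print(n,l,round(m['confidence'],2),round(r,1),round(c,1),'d',d[ri,ci],unproj(n,r,c,d[ri,ci]))
E
```

```text
top caddy 0.7 239.9 248.5 d 1.1690686 [0.453  0.2094 0.0876]
top grip 0.82 247.5 245.8 d 1.178146 [0.4317 0.2197 0.0739]
top hook 0.77 225.5 247.8 d 1.1706816 [0.4955 0.2106 0.0948]
top lip 0.73 227.3 253.3 d 1.1679007 [0.4894 0.1938 0.0964]
top lip 0.41 172.2 440.6 d 1.2730486 [ 0.664  -0.4053  0.0254]
top letter_box 0.66 178.0 313.7 d 0.99858516 [0.5848 0.0094 0.2891]
top rim 0.62 191.2 315.3 d 0.9882524 [0.5492 0.0063 0.2923]
top lamp_edge 0.64 194.3 319.9 d 1.2177902 [ 0.5917 -0.0089  0.0667]
top lamp_edge 0.39 256.7 304.3 d 1.2047019 [0.4016 0.0447 0.0406]
top lamp 0.42 224.4 379.3 d 1.2161977 [ 0.4946 -0.1914  0.0483]
top plain_caddy 0.66 224.2 379.5 d 1.1907033 [ 0.4916 -0.1877  0.0737]
top paperweight 0.81 255.6 303.5 d 1.2035879 [0.4049 0.047  0.0425]
top paperweight 0.66 189.3 318.9 d 0.991063 [ 0.5544 -0.003   0.2905]
top binder_clip 0.6 250.5 344.0 d 1.2308917 [ 0.4191 -0.0803  0.0176]
side caddy 0.97 225.3 293.8 d 1.4899304 [0.4632 0.1623 0.0339]
side caddy 0.72 197.7 343.6 d 1.694295 [0.6601 0.3763 0.0052]
side grip 0.85 206.0 289.2 d 1.5038195 [0.4505 0.2108 0.0833]
side grip 0.38 256.3 352.9 d 1.2425529 [ 0.6342 -0.1009  0.0955]
side hook 0.81 206.2 301.5 d 1.4892589 [0.4933 0.1953 0.0895]
side lip 0.89 210.0 303.0 d 1.4975619 [0.4978 0.1949 0.0738]
side letter_box 0.86 257.1 352.6 d 1.2469124 [ 0.6337 -0.0987  0.0908]
side letter_box 0.74 256.5 276.9 d 1.3676517 [0.4071 0.0118 0.021 ]
side rim 0.86 230.3 335.5 d 1.3144767 [0.5934 0.001  0.1181]
side lamp_edge 0.71 190.2 322.9 d 1.1877398 [ 0.5551 -0.0407  0.2858]
side lamp 0.46 193.0 305.3 d 1.7124375 [0.5108 0.4117 0.0149]
side plain_caddy 0.78 307.7 305.9 d 1.1443397 [ 0.4914 -0.2422  0.0449]
side paperweight 0.66 250.8 275.0 d 1.3648118 [0.4022 0.0196 0.0381]
side binder_clip 0.8 283.2 281.1 d 1.258471 [ 0.4223 -0.1169  0.0235]
```

```bash
python3 - <<'E'
from h import *
im=cv2.imread('pics/top0.png');cv2.imwrite('pics/topz.png',cv2.resize(im[130:280,220:420],(800,600),interpolation=cv2.INTER_CUBIC))
im=cv2.imread('pics/side0.png');cv2.imwrite('pics/sidez.png',cv2.resize(im[150:330,250:430],(600,600),interpolation=cv2.INTER_CUBIC))
E
```

```text
(no output)
```

View pics/topz.png

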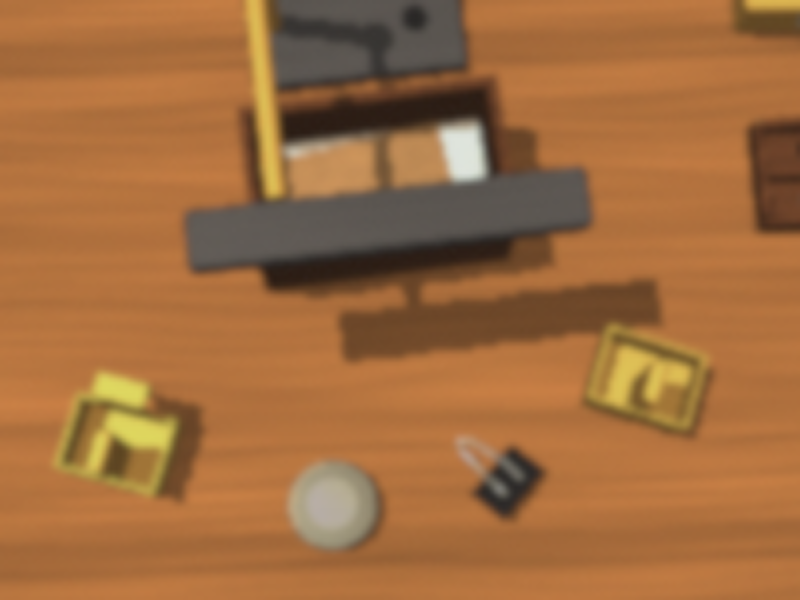

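View pics/sidez.png

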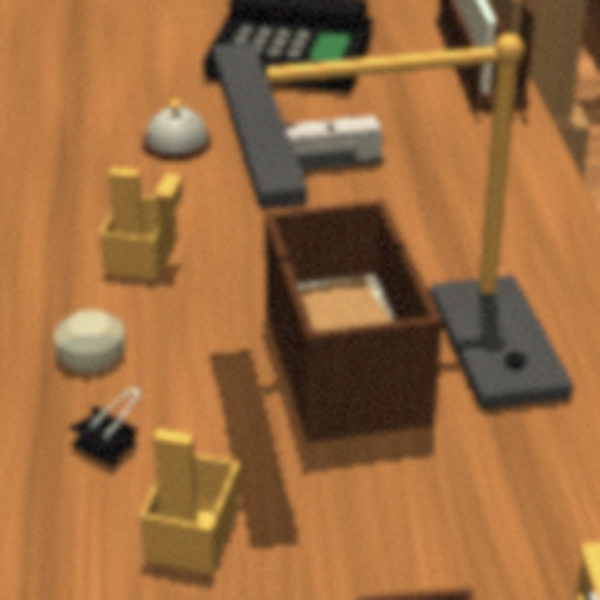

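```bash
python3 - <<'E'
from h import *
np.set_printoptions(precision=4,suppress=True)
for n in('top','side'):
    d=np.load(n+'0.npy');P=cloud(n,d);ok=d>0
    def rep(nm,lo,hi):
        m=ok&np.all((P>lo)&(P<hi),-1);q=P[m]
        if len(q)<5:print(n,nm,'few');return
        rect=cv2.minAreaRect(q[:,:2].astype(np.float32))
        print(n,nm,len(q),q.min(0),q.max(0),'rect',rect)
    rep('lamphead',(0.4,-.2,.255),(.66,.2,.3))
    rep('caddy',(.38,.13,.01),(.55,.29,.12))
    rep('caddybox',(.38,.13,.03),(.55,.29,.06))
    rep('caddytop',(.38,.13,.07),(.55,.29,.12))
    rep('box rim',(.53,-.14,.108),(.76,.14,.13))
E
```

```text
top lamphead 1796 [ 0.5373 -0.1271  0.2713] [0.6594 0.1321 0.2973] rect ((0.6066992878913879, 0.006609722971916199), (0.11884143948554993, 0.26036736369132996), 4.957730770111084)
top caddy 394 [0.4149 0.1708 0.0107] [0.5036 0.2643 0.1102] rect ((0.46202099323272705, 0.21469326317310333), (0.08084019273519516, 0.07493820786476135), 72.91891479492188)
top caddybox 148 [0.4163 0.1712 0.03  ] [0.4944 0.2643 0.0584] rect ((0.4549647569656372, 0.2169031798839569), (0.08081389218568802, 0.05990312248468399), 73.00413513183594)
top caddytop 155 [0.4273 0.186  0.0711] [0.5036 0.2293 0.1102] rect ((0.4631165862083435, 0.21497181057929993), (0.03970813378691673, 0.07260414212942123), 72.31314849853516)
top box rim 355 [ 0.6262 -0.092   0.108 ] [0.7217 0.1131 0.1258] rect ((0.6744440197944641, 0.011331722140312195), (0.08011730760335922, 0.20090462267398834), 5.102898597717285)
side lamphead 874 [ 0.5383 -0.1356  0.2692] [0.6595 0.1267 0.2904] rect ((0.6066012978553772, -0.0011914372444152832), (0.11785276234149933, 0.2606402635574341), 4.69729471206665)
side caddy 528 [0.4156 0.1612 0.0101] [0.5026 0.2543 0.104 ] rect ((0.464386522769928, 0.20370574295520782), (0.0900677964091301, 0.07632594555616379), 65.66753387451172)
side caddybox 205 [0.4156 0.1612 0.0301] [0.4933 0.2543 0.06  ] rect ((0.45614731311798096, 0.20919907093048096), (0.08922342956066132, 0.062216393649578094), 71.86015319824219)
side caddytop 151 [0.4287 0.1766 0.0703] [0.5026 0.2253 0.104 ] rect ((0.4703196585178375, 0.21065497398376465), (0.044630005955696106, 0.07666034996509552), 57.33330535888672)
side box rim 544 [ 0.583  -0.1053  0.108 ] [0.7204 0.1115 0.1209] rect ((0.65186607837677, 0.0032007917761802673), (0.12176863849163055, 0.2093173861503601), 5.981431484222412)
```

```bash
cat >> h.py <<'E'
def atz(name,r,c,z):
    k=arm.get_calibration(name);e=np.array(k['eye'])
    v=np.array(k['attitude'])@np.array([(c-k['cx'])/k['fx'],(r-k['cy'])/k['fy'],1.])
    return e+v*(z-e[2])/v[2]
E
python3 - <<'E'
from h import *
np.set_printoptions(precision=4,suppress=True)
pts={'top':[('grip',247.5,245.8,.085),('hook',225.5,247.8,.092),('caddy',239.9,248.5,0),('plain',224.2,379.5,0),('rim',191.2,315.3,.12)],
'side':[('grip',206,289.2,.085),('hook',206.2,301.5,.09),('lip',210,303,.068),('caddy',225.3,293.8,0),('rim',230.3,335.5,.12),('edge',190.2,322.9,.27),('lb',257.1,352.6,0)]}
for n in pts:
    for l,r,c,z in pts[n]: print(n,l,atz(n,r,c,z))
# lines
for n in('top','side'):
    d=np.load(n+'0.npy');P=cloud(n,d);ok=d>0
    # lamp front edge: for bins of y, min x
    for nm,lo,hi in (('lamp',(0.5,-.125,.262),(.62,.12,.3)),('rimfront',(.56,-.1,.1),(.62,.1,.125))):
        q=P[ok&np.all((P>lo)&(P<hi),-1)]
        ys=np.arange(lo[1],hi[1],.015);X=[];Y=[]
        for a in ys:
            b=q[(q[:,1]>=a)&(q[:,1]<a+.015)]
            if len(b)>3:X.append(np.percentile(b[:,0],3));Y.append(a+.0075)
        if len(X)>4:
            p=np.polyfit(Y,X,1);print(n,nm,'x=%.4f%+.4f y'%(p[1],p[0]),np.round(np.array(X)-np.polyval(p,Y),4))
E
```

```text
top grip [0.4307 0.2177 0.085 ]
top hook [0.4959 0.2111 0.092 ]
top caddy [0.4626 0.2243 0.    ]
top plain [ 0.5021 -0.2001  0.    ]
top rim [0.5896 0.0055 0.12  ]
side grip [0.4506 0.2081 0.085 ]
side hook [0.4933 0.1945 0.09  ]
side lip [0.4978 0.2041 0.068 ]
side caddy [0.4619 0.2115 0.    ]
side rim [ 0.5931 -0.0017  0.12  ]
side edge [ 0.5567 -0.0134  0.27  ]
side lb [0.6495 0.0126 0.    ]
top lamp x=0.5487-0.0880 y [ 0.0001  0.0001 -0.0003  0.0001 -0.      0.0005 -0.0002 -0.0003 -0.0002
  0.0004 -0.0001 -0.0001  0.0002  0.0004 -0.0006 -0.0002  0.0003]
side lamp x=0.5491-0.0882 y [ 0.0006  0.0004  0.0002 -0.     -0.0001 -0.0004 -0.0006 -0.0009  0.0005
 -0.     -0.0004 -0.0008  0.0009  0.     -0.0008  0.0013  0.0001]
side rimfront x=0.5920-0.0831 y [ 0.0011  0.001   0.0009  0.0007  0.     -0.0002 -0.0007 -0.0011 -0.0017
 -0.002  -0.0024 -0.0024 -0.0015  0.0083]
```

```bash
python3 -m handwheel '[{"translation":[0,-1.1,-0.8],"yaw":-1.3,"fingers":50},{"translation":[0,-2.2,-1.6],"yaw":-2.6,"fingers":50},{"translation":[0,-3.3,-2.4],"yaw":-3.9,"fingers":50},{"translation":[0,-4.4,-3.2],"yaw":-5.2,"fingers":50},{"translation":[0,-5.5,-4.1],"yaw":-6.5,"fingers":50},{"translation":[0,-6.6,-4.9],"yaw":-7.8,"fingers":50},{"translation":[0,-7.7,-5.7],"yaw":-9.1,"fingers":50},{"translation":[0,-8.8,-6.5],"yaw":-10.4,"fingers":50},{"translation":[0,-9.9,-7.4],"yaw":-11.7,"fingers":50},{"translation":[0,-11,-8.2],"yaw":-13,"fingers":50},{"translation":[0,-12.1,-9],"yaw":-14.3,"fingers":50},{"translation":[0,-13.2,-9.8],"yaw":-15.6,"fingers":50}]' 60
cat >> h.py <<'E'
def to(p,yawdeg=None):
    """tool-axis units to bring TCP to p; tool y axis to world heading yawdeg (tool down)"""
    np.set_printoptions(precision=3,suppress=True)
    o=arm.get_obs();R=np.array(o['ee_rot']);
    print('t',o['time_s'],'pos',o['ee_pos'],'F',o['contact_force'],'gap',o['finger_gap'])
    print('R',R.tolist());print('q',o['qpos'])
    print('units',R.T@(np.array(p)-o['ee_pos'])/.03)
    h=np.degrees(np.arctan2(R[1,1],R[0,1]));print('yheading',h,'xaxis tilt deg',np.degrees(np.arccos(-R[2,0])))
    if yawdeg is not None: print('yaw units',(-(yawdeg-h)+180)%360/5-36)
E
python3 -c "
from h import *
to((.444,.2165,.255),73)"
```

```text
time_s: 2.2
ee_pos: [0.373, -0.1062, 0.2567]
ee_rot: [[0.001, 0.975, 0.224], [-0.001, 0.224, -0.975], [-1.0, 0.001, 0.001]]
contact_force: [1.1, -0.2, 0.0]
finger_gap: 0.0501
t 2.2 pos [ 0.373 -0.106  0.257] F [ 1.071 -0.214  0.012] gap 0.050096005497859246
R [[0.0014934370576761091, 0.9745045023622065, 0.22436297493468713], [-0.0005813827576803361, 0.22436403334518482, -0.9745052296089386], [-0.9999987158190973, 0.0013249214577082363, 0.0009016336767626347]]
q [-0.416 -0.51   2.193  0.     1.457 -0.642]
units [ 0.054  4.718 -9.951]
yheading 12.965495442909573 xaxis tilt deg 0.09182285254040676
yaw units -12.006900911418086
```

```bash
python3 -m handwheel '[{"translation":[0,0.5,-1.1],"yaw":-1.4,"fingers":50},{"translation":[0,1,-2.2],"yaw":-2.8,"fingers":50},{"translation":[0,1.5,-3.3],"yaw":-4.2,"fingers":50},{"translation":[0,2,-4.4],"yaw":-5.6,"fingers":50},{"translation":[0,2.5,-5.5],"yaw":-7,"fingers":50},{"translation":[0,3,-6.6],"yaw":-8.4,"fingers":50},{"translation":[0,3.5,-7.7],"yaw":-9.8,"fingers":50},{"translation":[0,4,-8.8],"yaw":-11.2,"fingers":50},{"translation":[0,4.7,-9.95],"yaw":-12,"fingers":50}]'
python3 - <<'E'
from h import *
to((.444,.2165,.110),73)
for n in('side','top'):
    im,d=arm.camera(n);cv2.imwrite(f'pics/{n}1.png',im);np.save(f'{n}1.npy',d)
    print(proj(n,arm.get_obs()['ee_pos']))
a=cv2.imread('pics/side1.png')[130:270,220:400];b=cv2.imread('pics/top1.png')[170:310,180:360]
cv2.imwrite('pics/z1.png',cv2.resize(np.hstack([a,b]),(800,311),interpolation=cv2.INTER_CUBIC))
E
```

```text
time_s: 2.95
ee_pos: [0.4448, 0.2161, 0.2567]
ee_rot: [[0.001, 0.292, 0.956], [0.0, 0.956, -0.292], [-1.0, 0.0, 0.001]]
contact_force: [-0.1, -1.2, 0.5]
finger_gap: 0.05
t 2.95 pos [0.445 0.216 0.257] F [-0.119 -1.24   0.543] gap 0.050001211203774
R [[0.000820144819139205, 0.2921371278664566, 0.9563760901885896], [1.2538045974655287e-05, 0.9563764087567501, -0.2921372359291758], [-0.9999996636025801, 0.00025158592791282, 0.0007807043280487375]]
q [ 0.344 -0.229  1.989 -0.     1.381 -0.931]
units [ 4.888  0.005 -0.034]
yheading 73.01405329239097 xaxis tilt deg 0.04699633279642916
yaw units 0.002810658478196615
(np.float64(160.02233373681815), np.float64(284.78344691724203))
(np.float64(235.90140499714946), np.float64(233.94293794804568))
```

View pics/z1.png

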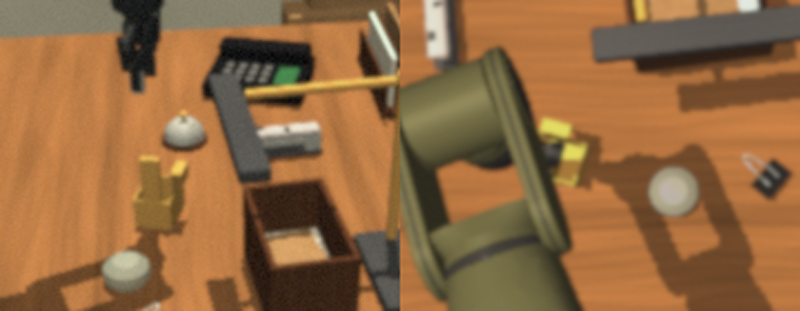

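```bash
python3 - <<'E'
from h import *
np.set_printoptions(precision=4,suppress=True)
d=np.load('side1.npy');P=cloud('side',d)
m=(d>0)&np.all((P>(.38,.12,.2))&(P<(.52,.3,.30)),-1)
for a in np.arange(.22,.30,.01):
    q=P[m&(P[...,2]>=a)&(P[...,2]<a+.01)]
    if len(q):print(round(a,2),len(q),q.mean(0),q.min(0),q.max(0))
# caddy grip post in side view, z>.07
d=np.load('side0.npy');P=cloud('side',d)
for lo,hi in ((.06,.075),(.075,.09),(.09,.105),(.1,.11)):
    q=P[(d>0)&np.all((P>(.41,.15,lo))&(P<(.53,.28,hi)),-1)]
    print(lo,len(q));print(q[np.argsort(q[:,0])][::max(1,len(q)//12)])
E
```

```text
0.23 25 [0.4464 0.2095 0.2354] [0.4261 0.1753 0.2302] [0.4626 0.2438 0.2397]
0.24 31 [0.4447 0.2034 0.2454] [0.427  0.1719 0.24  ] [0.4631 0.244  0.2495]
0.25 37 [0.4461 0.2036 0.2553] [0.4281 0.1739 0.2503] [0.4638 0.2414 0.26  ]
0.26 31 [0.4472 0.2049 0.265 ] [0.4253 0.1699 0.2608] [0.4645 0.2406 0.2693]
0.27 23 [0.4519 0.2177 0.2763] [0.4175 0.163  0.2701] [0.4718 0.2596 0.2797]
0.28 58 [0.4402 0.1863 0.2847] [0.4177 0.1523 0.28  ] [0.4722 0.2683 0.2899]
0.29 42 [0.4493 0.1976 0.296 ] [0.416  0.154  0.2901] [0.4731 0.2667 0.2999]
0.06 56
[[0.4309 0.2185 0.063 ]
 [0.4345 0.2114 0.0631]
 [0.4379 0.2126 0.0621]
 [0.4415 0.2106 0.0632]
 [0.4453 0.2105 0.0672]
 [0.4491 0.2086 0.0724]
 [0.4523 0.2096 0.0673]
 [0.456  0.2035 0.071 ]
 [0.4595 0.2113 0.07  ]
 [0.4767 0.1895 0.0704]
 [0.4802 0.1842 0.0736]
 [0.4837 0.1993 0.0678]
 [0.4936 0.1785 0.0682]
 [0.4978 0.1949 0.0738]]
0.075 69
[[0.4287 0.2149 0.0821]
 [0.4354 0.2097 0.0766]
 [0.4397 0.2087 0.0894]
 [0.4463 0.2036 0.084 ]
 [0.45   0.2108 0.0874]
 [0.4564 0.2066 0.0773]
 [0.46   0.2098 0.0792]
 [0.4772 0.1844 0.0819]
 [0.4812 0.1995
[... 190 characters left out ...]
4363 0.2073 0.0905]
 [0.437  0.2156 0.1017]
 [0.4404 0.2169 0.1007]
 [0.444  0.2078 0.1019]
 [0.4474 0.2088 0.1011]
 [0.4508 0.2097 0.1003]
 [0.4542 0.2037 0.0998]
 [0.4577 0.2085 0.1006]
 [0.481  0.183  0.0907]
 [0.4882 0.1896 0.0942]
 [0.4913 0.1805 0.0916]
 [0.4922 0.2119 0.0924]
 [0.4987 0.1982 0.0923]]
0.1 16
[[0.4299 0.2186 0.1002]
 [0.4335 0.2169 0.1011]
 [0.4369 0.2112 0.1003]
 [0.437  0.2156 0.1017]
 [0.4404 0.2169 0.1007]
 [0.4439 0.2154 0.1014]
 [0.444  0.2078 0.1019]
 [0.444  0.2013 0.1018]
 [0.4474 0.2088 0.1011]
 [0.4476 0.2108 0.104 ]
 [0.4508 0.2097 0.1003]
 [0.451  0.2118 0.1031]
 [0.4544 0.2142 0.1015]
 [0.4577 0.2029 0.1   ]
 [0.4577 0.2085 0.1006]
 [0.4579 0.2103 0.1036]]
```

```bash
python3 -m handwheel '[{"translation":[1.3,0,0],"yaw":0,"fingers":50},{"translation":[2.6,0,0],"yaw":0,"fingers":50},{"translation":[3.8,0,0],"yaw":0,"fingers":50},{"translation":[4.8,0,0],"yaw":0,"fingers":50},{"translation":[5.4,0,0],"yaw":0,"fingers":50},{"translation":[5.4,0,0],"yaw":0,"fingers":0},{"translation":[5.4,0,0],"yaw":0,"fingers":0},{"translation":[5.4,0,0],"yaw":0,"fingers":0},{"translation":[5.4,0,0],"yaw":0,"fingers":0},{"translation":[5.4,0,0],"yaw":0,"fingers":0}]' 40
python3 -c "
from h import *
to((.444,.2165,.115),95)"
```

```text
time_s: 3.88
ee_pos: [0.4462, 0.2145, 0.0961]
ee_rot: [[0.003, 0.298, 0.955], [0.001, 0.955, -0.298], [-1.0, 0.002, 0.002]]
contact_force: [-0.1, 0.4, 0.6]
finger_gap: 0.0115
t 3.8833 pos [0.446 0.214 0.096] F [-0.15   0.364  0.559] gap 0.011462800979180642
R [[0.0028725713794795185, 0.2978353218405013, 0.9546129421906216], [0.0010796234502727204, 0.9546154007566229, -0.2978393376494754], [-0.9999952913623521, 0.001886187275337856, 0.0024206508808453605]]
q [ 0.34  -0.062  2.127  0.     1.074 -0.929]
units [-0.631  0.044 -0.089]
yheading 72.67233437272448 xaxis tilt deg 0.17582694731528203
yaw units -4.465533125455103
```

```bash
python3 -m handwheel '[{"translation":[-0.4,0,0],"yaw":0,"fingers":0},{"translation":[-0.4,0,0],"yaw":-1.2,"fingers":0},{"translation":[-0.4,0,0],"yaw":-2.4,"fingers":0},{"translation":[-0.4,0,0],"yaw":-3.6,"fingers":0},{"translation":[-0.4,0,0],"yaw":-4.4,"fingers":0},{"translation":[-0.4,0,0],"yaw":-4.4,"fingers":0},{"translation":[-0.2,0,0],"yaw":-4.4,"fingers":0},{"translation":[-0.05,0,0],"yaw":-4.4,"fingers":0},{"translation":[0,0,0],"yaw":-4.4,"fingers":0},{"translation":[0,0,0],"yaw":-4.4,"fingers":0}]' 40
python3 -c "
from h import *
to((.444,.2165,.115),95)"
```

```text
time_s: 4.72
ee_pos: [0.4455, 0.2147, 0.0959]
ee_rot: [[-0.0, -0.08, 0.997], [0.001, 0.997, 0.08], [-1.0, 0.001, -0.0]]
contact_force: [-4.7, 0.2, 7.9]
finger_gap: 0.0115
t 4.7167 pos [0.446 0.215 0.096] F [-4.657  0.169  7.92 ] gap 0.011466270429203482
R [[-0.0003114796124266155, -0.08030622283469595, 0.9967701909439685], [0.0008269557734622811, 0.9967698777881295, 0.08030645601933915], [-0.9999996095622237, 0.0008492986880124609, -0.00024406380059391596]]
q [ 0.34  -0.062  2.127  0.001  1.076 -1.312]
units [-0.636  0.064 -0.046]
yheading 94.60616930972353 xaxis tilt deg 0.050630656618952115
yaw units -0.07876613805529331
```

```bash
python3 -m handwheel '[{"translation":[0,0,0],"yaw":0,"fingers":45},{"translation":[0,0,0],"yaw":0,"fingers":45},{"translation":[0,0,0],"yaw":0,"fingers":45},{"translation":[-1,0,0],"yaw":0,"fingers":45},{"translation":[-2.2,0,0],"yaw":0,"fingers":45},{"translation":[-3.4,0,0],"yaw":0,"fingers":45},{"translation":[-4.7,0,0],"yaw":0,"fingers":45},{"translation":[-5.9,-0.5,0],"yaw":0,"fingers":45},{"translation":[-7.1,-1.2,0],"yaw":0,"fingers":45},{"translation":[-8.3,-2,0],"yaw":0,"fingers":45},{"translation":[-9.5,-2.8,0],"yaw":0,"fingers":45},{"translation":[-10.7,-3.8,0],"yaw":0,"fingers":45}]'
python3 -c "
from h import *
to((.45,.093,.42),95)"
```

```text
time_s: 5.72
ee_pos: [0.4538, 0.1051, 0.4111]
ee_rot: [[0.002, -0.082, 0.997], [0.0, 0.997, 0.082], [-1.0, 0.0, 0.002]]
contact_force: [1.8, -0.0, -0.6]
finger_gap: 0.045
t 5.7167 pos [0.454 0.105 0.411] F [ 1.757 -0.046 -0.559] gap 0.04504284614417158
R [[0.0015993143132800084, -0.08221411539544327, 0.9966134062029632], [0.0002977810253057374, 0.9966146757448286, 0.08221374226059255], [-0.9999986767592188, 0.0001652869471868835, 0.0016183819193206761]]
q [ 0.112 -0.343  1.825  0.     1.658 -1.541]
units [-0.298 -0.392 -0.16 ]
yheading 94.71584462787834 xaxis tilt deg 0.09320884289631001
yaw units -0.05683107442433055
```

```bash
python3 -m handwheel '[{"translation":[-1.3,-0.1,0],"yaw":0,"fingers":45},{"translation":[-2.6,-0.2,0],"yaw":0,"fingers":45},{"translation":[-3.9,-0.3,0],"yaw":0,"fingers":45},{"translation":[-5.2,-0.3,0],"yaw":0,"fingers":45},{"translation":[-6.5,-0.3,0],"yaw":0,"fingers":45},{"translation":[-7.8,-0.3,0],"yaw":0,"fingers":45},{"translation":[-9.1,-0.3,0],"yaw":0,"fingers":45},{"translation":[-10.4,-0.3,0],"yaw":0,"fingers":45},{"translation":[-11.7,-0.3,0],"yaw":0,"fingers":45},{"translation":[-13,-0.3,0],"yaw":0,"fingers":45},{"translation":[-14.3,-0.3,0],"yaw":0,"fingers":45},{"translation":[-15.6,-0.3,0],"yaw":0,"fingers":45}]'
python3 -c "
from h import *
to((.45,.093,.42),95)"
```

```text
time_s: 6.72
ee_pos: [0.4538, 0.0967, 0.878]
ee_rot: [[0.001, -0.081, 0.997], [0.0, 0.997, 0.081], [-1.0, -0.0, 0.001]]
contact_force: [0.6, 0.2, 1.5]
finger_gap: 0.0453
t 6.7167 pos [0.454 0.097 0.878] F [0.633 0.169 1.477] gap 0.045256313675122804
R [[0.0012204617338539155, -0.08111416981789006, 0.996704069384645], [7.197863887419992e-05, 0.9967048162379386, 0.08111414246093392], [-0.9999992526458366, -2.7255304673243397e-05, 0.00122227857570309]]
q [ 0.094  0.106  0.561 -0.     2.473 -1.558]
units [15.268 -0.113 -0.155]
yheading 94.65261111682159 xaxis tilt deg 0.07004883009811207
yaw units -0.06947777663567933
```

```bash
python3 -m handwheel '[{"translation":[-1,0,0],"yaw":0,"fingers":45},{"translation":[-2,0,0],"yaw":0,"fingers":45},{"translation":[-3,0,0],"yaw":0,"fingers":45},{"translation":[-4,0,0],"yaw":0,"fingers":45},{"translation":[-5,0,0],"yaw":0,"fingers":45},{"translation":[-6,0,0],"yaw":0,"fingers":45}]'
python3 -c "
from h import *
to((.45,.093,.42),95)"
```

```text
time_s: 7.22
ee_pos: [0.4555, 0.0971, 0.9398]
ee_rot: [[0.055, -0.081, 0.995], [0.005, 0.997, 0.081], [-0.998, 0.001, 0.055]]
contact_force: [-1.9, -1.4, 0.5]
finger_gap: 0.0449
t 7.2167 pos [0.455 0.097 0.94 ] F [-1.914 -1.386  0.49 ] gap 0.04485839422769203
R [[0.05474839430169209, -0.08139446679235651, 0.995177147093408], [0.005147948379176045, 0.996681736685675, 0.08123431777710884], [-0.9984869112556617, 0.0006756721208824575, 0.054985739226760255]]
q [ 0.095  0.38   0.025 -0.     2.681 -1.558]
units [17.289 -0.134 -1.145]
yheading 94.66872529647218 xaxis tilt deg 3.152278691275683
yaw units -0.06625494070556215
```

```bash
python3 -m handwheel '[{"translation":[1,0,0],"yaw":0,"fingers":45},{"translation":[2,0,0],"yaw":0,"fingers":45},{"translation":[3,0,0],"yaw":0,"fingers":45}]'
python3 -c "
from h import *
to((.45,.093,.42),95)"
```

```text
time_s: 7.47
ee_pos: [0.4571, 0.0973, 0.8829]
ee_rot: [[0.068, -0.082, 0.994], [0.006, 0.997, 0.081], [-0.998, 0.001, 0.068]]
contact_force: [0.4, 0.4, 1.2]
finger_gap: 0.0449
t 7.4667 pos [0.457 0.097 0.883] F [0.448 0.385 1.207] gap 0.04485577514629954
R [[0.06776739229783439, -0.08150351903878618, 0.9943665103599604], [0.006388100951501017, 0.9966726952567168, 0.08125718858012045], [-0.9976806967699559, 0.0008455258754430863, 0.06806256223952435]]
q [ 0.095  0.085  0.574 -0.     2.415 -1.558]
units [15.377 -0.137 -1.298]
yheading 94.67499496558113 xaxis tilt deg 3.9030163515775316
yaw units -0.06500100688377586
```

```bash
python3 -m handwheel '[{"translation":[-0.5,0,-1],"yaw":0,"fingers":45},{"translation":[-1,0,-2],"yaw":0,"fingers":45},{"translation":[-1.5,0,-3],"yaw":0,"fingers":45},{"translation":[-2,0,-4],"yaw":0,"fingers":45},{"translation":[-2.5,0,-5],"yaw":0,"fingers":45}]'
python3 -c "
from h import *
to((.45,.093,.42),95)"
```

```text
time_s: 7.88
ee_pos: [0.3009, 0.0844, 0.949]
ee_rot: [[0.064, -0.082, 0.995], [0.006, 0.997, 0.081], [-0.998, 0.001, 0.064]]
contact_force: [0.4, 0.7, 0.9]
finger_gap: 0.0452
t 7.8833 pos [0.301 0.084 0.949] F [0.392 0.672 0.899] gap 0.045249724633128714
R [[0.06369488063357245, -0.08157625840546422, 0.9946297181592956], [0.0060628294322052235, 0.9966667418626348, 0.08135507214793763], [-0.9979510029457113, 0.0008483687200035919, 0.06397715209482197]]
q [ 0.102 -0.064  0.543 -0.001  2.598 -1.552]
units [17.916 -0.136  3.838]
yheading 94.67917656143416 xaxis tilt deg 3.668448958319678
yaw units -0.0641646877131663
```

```bash
python3 -m handwheel '[{"translation":[-0.5,0,-1],"yaw":0,"fingers":45},{"translation":[-1,0,-2],"yaw":0,"fingers":45},{"translation":[-1.5,0,-3],"yaw":0,"fingers":45},{"translation":[-2,0,-4],"yaw":0,"fingers":45}]'
python3 -c "
from h import *
to((.45,.093,.42),95)"
```

```text
time_s: 8.22
ee_pos: [0.1843, 0.0764, 0.9737]
ee_rot: [[0.092, -0.081, 0.992], [0.009, 0.997, 0.081], [-0.996, 0.001, 0.093]]
contact_force: [-0.9, 0.2, 1.3]
finger_gap: 0.045
t 8.2167 pos [0.184 0.076 0.974] F [-0.93   0.235  1.267] gap 0.044983259246562414
R [[0.0923064358623269, -0.08119540583926478, 0.9924146451806278], [0.00855237146914995, 0.9966976660404904, 0.08075035264129139], [-0.9956939182503065, 0.0010337214500657234, 0.09269602245682329]]
q [ 0.125 -0.203  0.571 -0.007  2.681 -1.534]
units [19.201 -0.185  7.124]
yheading 94.65728349366304 xaxis tilt deg 5.319058061200024
yaw units -0.06854330126738972
```

```bash
python3 -m handwheel '[{"translation":[-0.7,0,0],"yaw":0,"fingers":45},{"translation":[-1.4,0,0],"yaw":0,"fingers":45},{"translation":[-2.1,0,0],"yaw":0,"fingers":45},{"translation":[-2.8,0,0],"yaw":0,"fingers":45}]'
python3 -c "
from h import *
to((.45,.093,.42),95)"
```

```text
time_s: 8.55
ee_pos: [0.19, 0.0799, 0.986]
ee_rot: [[0.125, -0.082, 0.989], [0.012, 0.997, 0.081], [-0.992, 0.001, 0.126]]
contact_force: [0.8, 0.1, 0.1]
finger_gap: 0.0452
t 8.55 pos [0.19  0.08  0.986] F [0.839 0.119 0.103] gap 0.04515920928966533
R [[0.12503165952268158, -0.08174993069933983, 0.9887790617461807], [0.011670781074052445, 0.9966518588754468, 0.08092505835177333], [-0.9920841078185488, 0.0014216296175546018, 0.1255671214255736]]
q [ 0.143 -0.164  0.499 -0.014  2.68  -1.523]
units [19.806 -0.301  6.235]
yheading 94.68916365912641 xaxis tilt deg 7.213972255789163
yaw units -0.062167268174718515
```

```bash
python3 -m handwheel '[{"translation":[-3,0,0],"yaw":0,"fingers":45},{"translation":[-6,0,0],"yaw":0,"fingers":45},{"translation":[-10,0,0],"yaw":0,"fingers":45},{"translation":[-15,0,0],"yaw":0,"fingers":45},{"translation":[-20,0,0],"yaw":0,"fingers":45},{"translation":[-20,0,0],"yaw":0,"fingers":45}]'
python3 -c "
from h import *
to((.45,.093,.42),95)"
```

```text
time_s: 9.05
ee_pos: [0.194, 0.088, 0.9951]
ee_rot: [[0.151, -0.082, 0.985], [0.015, 0.997, 0.081], [-0.988, 0.002, 0.151]]
contact_force: [-0.3, 0.0, 0.1]
finger_gap: 0.0451
t 9.05 pos [0.194 0.088 0.995] F [-0.318  0.03   0.084] gap 0.04507464556597991
R [[0.15061480454746387, -0.08198599734018786, 0.9851870263514765], [0.014798632237870682, 0.9966305227836174, 0.08067590433296608], [-0.9884817555903689, 0.0024284349256973314, 0.15132059201838374]]
q [ 0.188 -0.129  0.439 -0.031  2.68  -1.493]
units [20.238 -0.581  5.52 ]
yheading 94.70274398620816 xaxis tilt deg 8.704593956039428
yaw units -0.05945120275836757
```

```bash
python3 -m handwheel '[{"translation":[-1.4,-0.2,-0.3],"yaw":0,"fingers":45},{"translation":[-2.8,-0.2,-0.3],"yaw":0,"fingers":45}]' | grep -A3 -E "time|rot"
python3 -m handwheel '[{"translation":[-1.4,-0.2,-0.3],"yaw":0,"fingers":45}]' | grep -A3 -E "time|rot"
python3 -m handwheel '[{"translation":[-1.4,0,-0.3],"yaw":0,"fingers":45}]' | grep -A3 -E "time|rot"
python3 -c "
from h import *
to((.45,.093,.42),95)"
```

```text
time_s: 9.22
ee_pos: [0.1798, 0.0826, 1.0047]
ee_rot: [[0.187, -0.082, 0.979], [0.019, 0.997, 0.08], [-0.982, 0.004, 0.188]]
contact_force: [-1.4, -0.6, -0.8]
finger_gap: 0.0455
time_s: 9.3
ee_pos: [0.1721, 0.0784, 1.0094]
ee_rot: [[0.209, -0.083, 0.975], [0.02, 0.997, 0.08], [-0.978, 0.003, 0.209]]
contact_force: [0.7, 0.5, 0.3]
finger_gap: 0.0452
time_s: 9.38
ee_pos: [0.1578, 0.0785, 1.0159]
ee_rot: [[0.236, -0.08, 0.968], [0.022, 0.997, 0.077], [-0.972, 0.003, 0.237]]
contact_force: [0.2, -0.5, 0.3]
finger_gap: 0.0448
t 9.3833 pos [0.158 0.078 1.016] F [ 0.194 -0.461  0.285] gap 0.04476968295284503
R [[0.2357420055141117, -0.0803658851003226, 0.9684869804742995], [0.02222262908928546, 0.9967599722406215, 0.07730273277986813], [-0.9715615583134939, 0.003298825687634828, 0.23676413612821096]]
q [ 0.184 -0.147  0.37  -0.048  2.68  -1.512]
units [21.604 -0.365  4.767]
yheading 94.60962226141947 xaxis tilt deg 13.69699060392715
yaw units -0.0780755477161037
```

```bash

python3 -m handwheel '[{"translation":[-1.4,0,0.1],"yaw":0,"fingers":45}]' | grep -A3 -E "time"
python3 -m handwheel '[{"translation":[-1.4,0,0.1],"yaw":0,"fingers":45}]' | grep -A3 -E "time"
python3 -m handwheel '[{"translation":[-1.4,0,0.1],"yaw":0,"fingers":45}]' | grep -A3 -E "time"
python3 -m handwheel '[{"translation":[-1.4,0,0.1],"yaw":0,"fingers":45}]' | grep -A3 -E "time"
python3 -c "
from h import *
to((.45,.093,.42),95)"
```

```text
time_s: 9.47
ee_pos: [0.1504, 0.0792, 1.0242]
ee_rot: [[0.267, -0.081, 0.96], [0.026, 0.997, 0.077], [-0.963, 0.004, 0.268]]
contact_force: [-1.6, 0.0, 0.2]
time_s: 9.55
ee_pos: [0.1472, 0.0805, 1.0304]
ee_rot: [[0.29, -0.081, 0.954], [0.028, 0.997, 0.076], [-0.957, 0.005, 0.291]]
contact_force: [0.3, -0.2, 0.3]
time_s: 9.63
ee_pos: [0.1426, 0.0815, 1.0358]
ee_rot: [[0.312, -0.081, 0.947], [0.03, 0.997, 0.076], [-0.95, 0.005, 0.313]]
contact_force: [0.2, 0.1, -0.0]
time_s: 9.72
ee_pos: [0.136, 0.0822, 1.0408]
ee_rot: [[0.333, -0.081, 0.939], [0.033, 0.997, 0.075], [-0.942, 0.006, 0.335]]
contact_force: [0.5, 0.7, 1.6]
t 9.7167 pos [0.136 0.082 1.041] F [0.488 0.743 1.564] gap 0.04509777468221847
R [[0.33338548031623183, -0.08126298363263132, 0.9392818794192922], [0.03257192316694854, 0.996676389079694, 0.07466756506187124], [-0.9422277810251202, 0.005701135166356777, 0.33492432835238045]]
q [ 0.323 -0.096  0.218 -0.169  2.68  -1.493]
units [23.    -0.61   2.927]
yheading 94.66124167977569 xaxis tilt deg 19.570886833188393
yaw units -0.06775166404486299
```

```bash

python3 -m handwheel '[{"translation":[-1.4,0,0.3],"yaw":0,"fingers":45}]' | grep -A2 -E "time"
python3 -m handwheel '[{"translation":[-1.4,0,0.3],"yaw":0,"fingers":45}]' | grep -A2 -E "time"
python3 -m handwheel '[{"translation":[-1.4,0,0.2],"yaw":0,"fingers":45}]' | grep -A2 -E "time"
python3 -m handwheel '[{"translation":[-1.4,0,0.2],"yaw":0,"fingers":45}]' | grep -A2 -E "time"
python3 -m handwheel '[{"translation":[-1.4,0,0.2],"yaw":0,"fingers":45}]' | grep -A2 -E "time"
python3 -c "
from h import *
to((.45,.093,.42),95)"
```

```text
time_s: 9.8
ee_pos: [0.1316, 0.0824, 1.0463]
ee_rot: [[0.356, -0.082, 0.931], [0.036, 0.997, 0.074], [-0.934, 0.007, 0.358]]
time_s: 9.88
ee_pos: [0.1282, 0.0829, 1.0508]
ee_rot: [[0.376, -0.082, 0.923], [0.038, 0.997, 0.073], [-0.926, 0.007, 0.378]]
time_s: 9.97
ee_pos: [0.1212, 0.0832, 1.0545]
ee_rot: [[0.394, -0.081, 0.916], [0.039, 0.997, 0.071], [-0.918, 0.007, 0.396]]
time_s: 10.05
ee_pos: [0.1114, 0.0824, 1.0582]
ee_rot: [[0.412, -0.08, 0.908], [0.04, 0.997, 0.069], [-0.91, 0.008, 0.414]]
time_s: 10.13
ee_pos: [0.1017, 0.0809, 1.0613]
ee_rot: [[0.427, -0.08, 0.901], [0.043, 0.997, 0.068], [-0.903, 0.009, 0.429]]
t 10.1333 pos [0.102 0.081 1.061] F [-0.556  0.071 -0.302] gap 0.04529017430130261
R [[0.427278099072231, -0.07991662669865203, 0.9005813449268916], [0.042536863072835024, 0.9967596679940562, 0.0682699021553546], [-0.9031190626562722, 0.009137671338317686, 0.42929297877949185]]
q [ 0.782 -0.022  0.044 -0.655  2.681 -1.518]
units [24.283 -0.722  1.306]
yheading 94.58396524070659 xaxis tilt deg 25.428868023050978
yaw units -0.08320695185868487
```

```bash

python3 -m handwheel '[{"translation":[-1.3,0,-0.2],"yaw":0,"fingers":45}]' | grep -A2 -E "time"
python3 -m handwheel '[{"translation":[-1.3,0,-0.2],"yaw":0,"fingers":45}]' | grep -A2 -E "time"
python3 -m handwheel '[{"translation":[-1.3,0,-0.2],"yaw":0,"fingers":45}]' | grep -A2 -E "time"
python3 -c "
from h import *
to((.45,.093,.42),95)"
```

```text
time_s: 10.22
ee_pos: [0.0923, 0.0798, 1.0621]
ee_rot: [[0.432, -0.081, 0.898], [0.044, 0.997, 0.069], [-0.901, 0.01, 0.434]]
time_s: 10.3
ee_pos: [0.0836, 0.0788, 1.0624]
ee_rot: [[0.434, -0.083, 0.897], [0.045, 0.997, 0.07], [-0.9, 0.011, 0.436]]
time_s: 10.38
ee_pos: [0.0752, 0.0777, 1.0624]
ee_rot: [[0.435, -0.083, 0.897], [0.046, 0.996, 0.07], [-0.899, 0.011, 0.437]]
t 10.3833 pos [0.075 0.078 1.062] F [0.56  0.056 0.034] gap 0.045123446056301184
R [[0.43461055189247444, -0.0832865175217141, 0.8967591784770446], [0.04625869658326232, 0.9964648775846239, 0.07012760320072497], [-0.899429708856749, 0.011004714415461624, 0.4369268761320339]]
q [ 1.235 -0.007  0.027 -1.093  2.68  -1.505]
units [24.714 -0.769  1.884]
yheading 94.77779012684522 xaxis tilt deg 25.916794029645143
yaw units -0.04444197463095634
```

```bash
python3 -c "
from h import *
to((.38,.16,.75))"
```

```text
t 10.3833 pos [0.075 0.078 1.062] F [0.56  0.056 0.034] gap 0.045123446056301184
R [[0.43461055189247444, -0.0832865175217141, 0.8967591784770446], [0.04625869658326232, 0.9964648775846239, 0.07012760320072497], [-0.899429708856749, 0.011004714415461624, 0.4369268761320339]]
q [ 1.235 -0.007  0.027 -1.093  2.68  -1.505]
units [13.91   1.772  4.754]
yheading 94.77779012684522 xaxis tilt deg 25.916794029645143
```

```bash
python3 -m handwheel '[{"translation":[1,0.1,0.3],"yaw":0,"fingers":45},{"translation":[2,0.2,0.6],"yaw":0,"fingers":45},{"translation":[3.2,0.3,1],"yaw":0,"fingers":45},{"translation":[4.4,0.5,1.4],"yaw":0,"fingers":45},{"translation":[5.6,0.6,1.8],"yaw":0,"fingers":45},{"translation":[6.8,0.8,2.2],"yaw":0,"fingers":45},{"translation":[8,1,2.7],"yaw":0,"fingers":45},{"translation":[9.2,1.2,3.1],"yaw":0,"fingers":45},{"translation":[10.4,1.4,3.5],"yaw":0,"fingers":45},{"translation":[11.6,1.5,4],"yaw":0,"fingers":45},{"translation":[12.8,1.7,4.4],"yaw":0,"fingers":45},{"translation":[13.9,1.8,4.8],"yaw":0,"fingers":45}]'
python3 -c "
from h import *
to((.43,.2145,.40))"
```

```text
time_s: 11.38
ee_pos: [0.3529, 0.1544, 0.7784]
ee_rot: [[0.436, -0.083, 0.896], [0.044, 0.996, 0.072], [-0.899, 0.008, 0.438]]
contact_force: [0.1, 0.3, 0.4]
finger_gap: 0.0451
t 11.3833 pos [0.353 0.154 0.778] F [0.148 0.297 0.37 ] gap 0.045126189787271745
R [[0.4359708331982095, -0.08342141457703567, 0.896086100880058], [0.04351481702460271, 0.9964839970274612, 0.07159681813802987], [-0.8989081673340021, 0.0077788982601079025, 0.4380680260439976]]
q [ 0.342 -0.475  1.314 -0.11   1.859 -1.366]
units [12.546  1.683 -3.08 ]
yheading 94.78540128955628 xaxis tilt deg 25.985080223178056
```

```bash
python3 -m handwheel '[{"translation":[1.3,0.2,-0.3],"yaw":0,"fingers":45},{"translation":[2.6,0.3,-0.6],"yaw":0,"fingers":45},{"translation":[3.9,0.5,-0.9],"yaw":0,"fingers":45},{"translation":[5.2,0.7,-1.3],"yaw":0,"fingers":45},{"translation":[6.5,0.9,-1.6],"yaw":0,"fingers":45},{"translation":[7.8,1,-1.9],"yaw":0,"fingers":45},{"translation":[9.1,1.2,-2.2],"yaw":0,"fingers":45},{"translation":[10.4,1.4,-2.5],"yaw":0,"fingers":45},{"translation":[11.5,1.5,-2.8],"yaw":0,"fingers":45},{"translation":[12.5,1.7,-3.1],"yaw":0,"fingers":45}]'
python3 - <<'E'
from h import *
to((.443,.2145,.20))
to((.443,.2145,.0945))
for n in('side','top'):
    im,d=arm.camera(n);cv2.imwrite(f'pics/{n}2.png',im);np.save(f'{n}2.npy',d)
d=np.load('side2.npy');P=cloud('side',d)
for nm,lo,hi,xl,xh in (('griptop',.07,.104,.41,.47),('hook',.07,.1,.472,.52)):
    q=P[(d>0)&np.all((P>(xl,.15,lo))&(P<(xh,.28,hi)),-1)]
    print(nm,len(q),np.percentile(q,[2,50,98],axis=0).round(4).tolist(), cv2.minAreaRect(q[:,:2].astype(np.float32)))
a=cv2.imread('pics/side2.png')[110:270,220:400];b=cv2.imread('pics/top2.png')[150:310,180:360]
cv2.imwrite('pics/z2.png',cv2.resize(np.hstack([a,b]),(800,356),interpolation=cv2.INTER_CUBIC))
E
```

```text
time_s: 12.22
ee_pos: [0.4277, 0.2146, 0.3994]
ee_rot: [[0.434, -0.083, 0.897], [0.043, 0.996, 0.072], [-0.9, 0.007, 0.436]]
contact_force: [0.0, 0.4, 0.6]
finger_gap: 0.045
t 12.2167 pos [0.428 0.215 0.399] F [0.001 0.395 0.615] gap 0.04502718875706218
R [[0.43376606234760123, -0.08333747557533781, 0.8971632339324807], [0.042518608997488036, 0.9964974124568285, 0.07200746388926645], [-0.900021761428231, 0.006911738679612903, 0.43579015227979756]]
q [ 0.427 -0.558  2.031 -0.149  1.243 -1.208]
units [ 6.202 -0.093 -2.438]
yheading 94.78054446409018 xaxis tilt deg 25.839072173189212
t 12.2167 pos [0.428 0.215 0.399] F [0.001 0.395 0.615] gap 0.04502718875706218
R [[0.43376606234760123, -0.08333747557533781, 0.8971632339324807], [0.042518608997488036, 0.9964974124568285, 0.07200746388926645], [-0.900021761428231, 0.006911738679612903, 0.43579015227979756]]
q [ 0.427 -0.558  2.031 -0.149  1.243 -1.208]
units [ 9.367 -0.118 -3.971]
yheading 94.78054446409018 xaxis tilt deg 25.839072173189212
griptop 80 [[0.4285, 0.2026, 0.0705], [0.4436, 0.2066, 0.089], [0.4576, 0.2144, 0.1026]] ((0.4430612325668335, 0.20983761548995972), (0.015095353126525879, 0.02953699789941311), 84.70592498779297)
hook 46 [[0.4812, 0.1925, 0.0726], [0.4891, 0.2129, 0.0897], [0.4991, 0.2347, 0.0926]] ((0.4905899465084076, 0.21638821065425873), (0.0182487890124321, 0.04788831248879433), 3.4302186965942383)
```

View pics/z2.png

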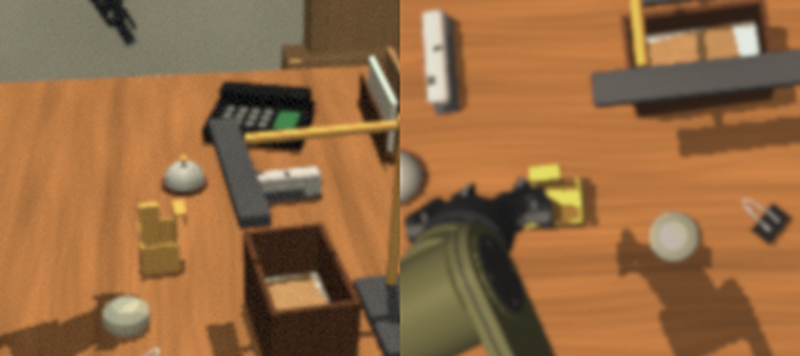

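```bash
python3 -m handwheel '[{"translation":[1.2,0,-0.5],"yaw":0,"fingers":45},{"translation":[2.4,0,-1],"yaw":0,"fingers":45},{"translation":[3.6,0,-1.5],"yaw":0,"fingers":45},{"translation":[4.8,-0.1,-1.9],"yaw":0,"fingers":45},{"translation":[6,-0.1,-2.4],"yaw":0,"fingers":45},{"translation":[7,-0.1,-2.9],"yaw":0,"fingers":45},{"translation":[8,-0.1,-3.3],"yaw":0,"fingers":45},{"translation":[8.8,-0.1,-3.7],"yaw":0,"fingers":45},{"translation":[9.3,-0.1,-3.97],"yaw":0,"fingers":45},{"translation":[9.3,-0.1,-3.97],"yaw":0,"fingers":45}]'
python3 - <<'E'
from h import *
to((.443,.2145,.0945))
im,d=arm.camera('side');cv2.imwrite(f'pics/side3.png',im)
a=im[130:270,220:360]
cv2.imwrite('pics/z3.png',cv2.resize(a,(560,560),interpolation=cv2.INTER_CUBIC))
E
```

```text
time_s: 13.15
ee_pos: [0.4415, 0.2148, 0.0962]
ee_rot: [[0.43, -0.083, 0.899], [0.041, 0.996, 0.073], [-0.902, 0.005, 0.432]]
contact_force: [-0.6, -0.8, 0.4]
finger_gap: 0.0447
t 13.15 pos [0.441 0.215 0.096] F [-0.578 -0.756  0.369] gap 0.04468240290176348
R [[0.429994219439929, -0.08342999924502224, 0.8989685236281758], [0.04076844356594955, 0.9964997153574275, 0.07298117087150649], [-0.9019106969414745, 0.00526806592039474, 0.43189042849315623]]
q [ 0.413 -0.285  2.364 -0.226  0.648 -1.089]
units [ 0.074 -0.015  0.02 ]
yheading 94.78581631489389 xaxis tilt deg 25.589632410298687
```

View pics/z3.png

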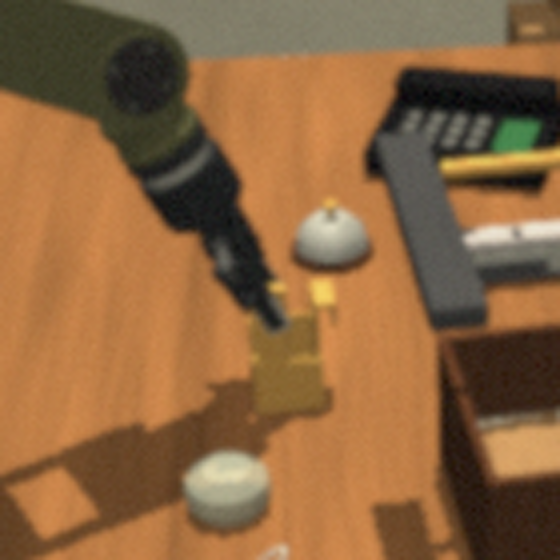

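```bash
python3 -m handwheel '[{"translation":[0,0,0],"yaw":0,"fingers":0},{"translation":[0,0,0],"yaw":0,"fingers":0},{"translation":[0,0,0],"yaw":0,"fingers":0},{"translation":[0,0,0],"yaw":0,"fingers":0},{"translation":[0,0,0],"yaw":0,"fingers":0}]' 70
python3 -c "
from h import *
p=arm.get_obs()['ee_pos'];to(p+np.array([-.02,0,.09]))"
```

```text
time_s: 13.62
ee_pos: [0.4438, 0.2161, 0.1008]
ee_rot: [[0.438, -0.084, 0.895], [0.044, 0.996, 0.072], [-0.898, 0.008, 0.44]]
contact_force: [-3.0, -5.2, 7.5]
finger_gap: 0.0115
t 13.6167 pos [0.444 0.216 0.101] F [-3.012 -5.167  7.532] gap 0.01145336517840126
R [[0.4375267575191388, -0.08436356964213151, 0.8952391437889798], [0.04404469341428784, 0.9964047743278358, 0.07237120061692977], [-0.8981260498598346, 0.007766196876962814, 0.43966951764846984]]
q [ 0.413 -0.29   2.361 -0.226  0.648 -1.089]
units [-2.986  0.08   0.722]
yheading 94.83957494046577 xaxis tilt deg 26.08717222683365
```

```bash
python3 -m handwheel '[{"translation":[-0.5,0,0.1],"yaw":0,"fingers":0},{"translation":[-1.2,0,0.3],"yaw":0,"fingers":0},{"translation":[-1.9,0,0.5],"yaw":0,"fingers":0},{"translation":[-2.5,0.1,0.6],"yaw":0,"fingers":0},{"translation":[-3,0.1,0.7],"yaw":0,"fingers":0},{"translation":[-3,0.1,0.7],"yaw":0,"fingers":0}]'
python3 - <<'E'
from h import *
to((.44,.2145,.0945))
for n in('side','top'):
    im,d=arm.camera(n);cv2.imwrite(f'pics/{n}4.png',im);np.save(f'{n}4.npy',d)
d=np.load('side4.npy');P=cloud('side',d)
q=P[(d>0)&np.all((P>(.44,.15,.09))&(P<(.55,.28,.2)),-1)]
for a in np.arange(.09,.19,.01):
    w=q[(q[:,2]>=a)&(q[:,2]<a+.01)]
    if len(w):print(round(a,2),len(w),w.min(0),w.max(0))
a=cv2.imread('pics/side4.png')[110:270,220:400];b=cv2.imread('pics/top4.png')[150:310,180:360]
cv2.imwrite('pics/z4.png',cv2.resize(np.hstack([a,b]),(800,356),interpolation=cv2.INTER_CUBIC))
E
```

```text
time_s: 14.12
ee_pos: [0.4225, 0.2171, 0.192]
ee_rot: [[0.438, -0.085, 0.895], [0.046, 0.996, 0.072], [-0.898, 0.01, 0.441]]
contact_force: [0.3, 0.1, -2.8]
finger_gap: 0.0106
t 14.1167 pos [0.423 0.217 0.192] F [ 0.281  0.101 -2.813] gap 0.01056221576675002
R [[0.4384604511951342, -0.0848362695845122, 0.8947375258145505], [0.04590984195647419, 0.9963494255454124, 0.0719729715022133], [-0.8975771382724109, 0.009519956843957766, 0.4407546384014562]]
q [ 0.438 -0.477  2.325 -0.19   0.869 -1.124]
units [ 3.169 -0.168 -0.917]
yheading 94.86683087627557 xaxis tilt deg 26.158601871355007
0.09 26 [0.44  0.175 0.09 ] [0.464 0.261 0.1  ]
0.1 29 [0.44  0.171 0.1  ] [0.465 0.256 0.11 ]
0.11 37 [0.441 0.17  0.11 ] [0.465 0.257 0.12 ]
0.12 35 [0.442 0.173 0.12 ] [0.466 0.259 0.129]
0.13 34 [0.442 0.174 0.13 ] [0.466 0.256 0.14 ]
0.14 4 [0.46  0.195 0.14 ] [0.464 0.214 0.149]
0.15 9 [0.461 0.196 0.151] [0.478 0.223 0.16 ]
0.16 5 [0.458 0.197 0.164] [0.478 0.24  0.168]
0.17 15 [0.442 0.197 0.17 ] [0.479 0.237 0.18 ]
0.18 27 [0.459 0.195 0.18 ] [0.479 0.237 0.184]
```

View pics/z4.png

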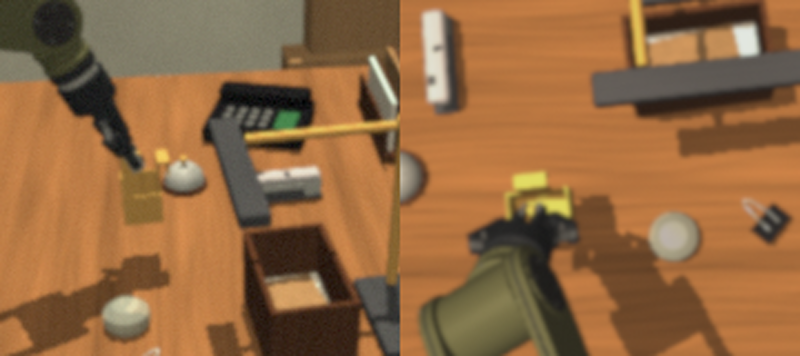

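```bash
python3 - <<'E'
from h import *
for f in ('side0','side4'):
    d=np.load(f+'.npy');P=cloud('side',d)
    m=(d>0)&np.all((P>(.56,-.12,.112))&(P<(.64,.12,.13)),-1)
    rows=np.where(m.any(1))[0]
    for r in rows[::4]:
        q=P[r,m[r]];print(f,r,len(q),q[:,1].mean().round(3),q[:,0].round(4)[:9],q[:,2].round(3)[:9])
# box via corners: left and right outer walls x extents
d=np.load('side0.npy');P=cloud('side',d)
m=(d>0)&np.all((P>(.55,-.13,.03))&(P<(.75,-.06,.11)),-1);q=P[m]
print(q.min(0),q.max(0))
# top view: wall outline
d=np.load('top0.npy');P=cloud('top',d)
m=(d>0)&np.all((P>(.56,-.12,.112))&(P<(.64,.12,.135)),-1)
for r in np.where(m.any(1))[0]:
    q=P[r,m[r]];print('top',r,len(q),q.mean(0))
E
```

```text
side0 212 2 0.101 [0.6339 0.6369] [0.117 0.118]
side0 216 4 0.085 [0.583  0.5867 0.5901 0.6062] [0.119 0.115 0.114 0.114]
side0 220 3 0.062 [0.5848 0.588  0.5908] [0.115 0.115 0.118]
side0 224 3 0.038 [0.589  0.5922 0.5951] [0.116 0.115 0.117]
side0 228 3 0.015 [0.5902 0.5931 0.596 ] [0.116 0.117 0.118]
side0 232 4 -0.005 [0.5917 0.5939 0.5968 0.6009] [0.112 0.119 0.12  0.112]
side0 236 3 -0.03 [0.5951 0.598  0.6007] [0.118 0.118 0.12 ]
side0 240 4 -0.045 [0.5967 0.5994 0.6022 0.6054] [0.114 0.115 0.117 0.115]
side0 244 3 -0.069 [0.6001 0.6029 0.6058] [0.118 0.118 0.118]
side0 248 4 -0.088 [0.6012 0.604  0.6069 0.6382] [0.117 0.117 0.117 0.118]
side0 252 7 -0.102 [0.6025 0.6052 0.6082 0.6108 0.6138 0.6167 0.6196] [0.113 0.114 0.114 0.115 0.114 0.114 0.113]
side4 212 2 0.106 [0.6343 0.6377] [0.115 0.113]
side4 216 4 0.084 [0.5835 0.5865 0.5895 0.5999] [0.115 0.117 0.119 0.112]
side4 220 2 0.06 [0.5879 0.5907] [0.115 0.118]
side4 224 3 0.035 [0.5888 0.5918 0.595 ] [0.118 0.118 0.118]
side4 228 3 0.016 [0.5904 0.5931 0.5961] [0.114 0.117 0.117]
side4 232 3 -0.007 [0.5942 0.597  0.6004] [0.117 0.118 0.116]
side4 236 3 -0.028 [0.5949 0.5984 0.6012] [0.12  0.116 0.117]
side4 240 4 -0.048 [0.5965 0.5991 0.6021 0.6049] [0.115 0.118 0.117 0.118]
side4 244 3 -0.067 [0.6003 0.6031 0.606 ] [0.116 0.117 0.117]
side4 248 4 -0.088 [0.6013 0.6037 0.6069 0.638 ] [0.115 0.119 0.116 0.119]
side4 252 5 -0.102 [0.605  0.6083 0.6139 0.6169 0.6226] [0.115 0.112 0.114 0.112 0.112]
[ 0.59946611 -0.10562218  0.03001601] [ 0.72230934 -0.06436672  0.1099944 ]
top 176 3 [0.63886522 0.10427001 0.12157306]
top 177 3 [0.63680244 0.10461723 0.11776217]
top 178 3 [0.63271983 0.10435602 0.12130453]
top 179 3 [0.62997994 0.10449658 0.11994978]
top 180 2 [0.6268111  0.10301991 0.12003099]
```

```bash
python3 -c "
from h import *
to((.475,.002,.185));to((.475,.002,.161))"
```

```text
t 14.2167 pos [0.421 0.216 0.188] F [ 0.406 -0.083 -4.711] gap 0.010925385071092131
R [[0.43362775843468193, -0.08434020805793012, 0.8971363867437648], [0.04337759685818787, 0.9964096275873915, 0.07270652062892634], [-0.9000474160874645, 0.00738805494707607, 0.4357293488375293]]
q [ 0.437 -0.474  2.328 -0.19   0.868 -1.124]
units [ 0.556 -7.269  1.041]
yheading 94.83821769551187 xaxis tilt deg 25.835699430173285
t 14.2167 pos [0.421 0.216 0.188] F [ 0.406 -0.083 -4.711] gap 0.010925385071092131
R [[0.43362775843468193, -0.08434020805793012, 0.8971363867437648], [0.04337759685818787, 0.9964096275873915, 0.07270652062892634], [-0.9000474160874645, 0.00738805494707607, 0.4357293488375293]]
q [ 0.437 -0.474  2.328 -0.19   0.868 -1.124]
units [ 1.276 -7.275  0.693]
yheading 94.83821769551187 xaxis tilt deg 25.835699430173285
```

```bash
python3 -m handwheel '[{"translation":[0,-0.5,0.1],"yaw":0,"fingers":0},{"translation":[0.1,-1.2,0.2],"yaw":0,"fingers":0},{"translation":[0.1,-2,0.3],"yaw":0,"fingers":0},{"translation":[0.2,-2.9,0.4],"yaw":0,"fingers":0},{"translation":[0.3,-3.8,0.5],"yaw":0,"fingers":0},{"translation":[0.4,-4.7,0.7],"yaw":0,"fingers":0},{"translation":[0.4,-5.6,0.8],"yaw":0,"fingers":0},{"translation":[0.5,-6.4,0.9],"yaw":0,"fingers":0},{"translation":[0.6,-7,1],"yaw":0,"fingers":0},{"translation":[0.6,-7.3,1],"yaw":0,"fingers":0},{"translation":[0.6,-7.3,1],"yaw":0,"fingers":0}]'
cat > look.py <<'E'
from h import *
import sys
k=sys.argv[1]
to((.475,.002,.161))
im,d=arm.camera('side');cv2.imwrite(f'pics/side{k}.png',im);np.save(f'side{k}.npy',d)
it,dt=arm.camera('top');cv2.imwrite(f'pics/top{k}.png',it);np.save(f'top{k}.npy',dt)
print(arm.get_obs()['ee_pos'])
cv2.imwrite(f'pics/z{k}.png',cv2.resize(np.hstack([im[140:290,250:400],it[150:300,230:380]]),(800,400),interpolation=cv2.INTER_CUBIC))
P=cloud('side',d)
q=P[(d>0)&np.all((P>(.40,-.08,.02))&(P<(.588,.08,.2)),-1)]
for a in np.arange(.02,.2,.01):
    w=q[(q[:,2]>=a)&(q[:,2]<a+.01)]
    if len(w):print(round(a,2),len(w),w.min(0),w.max(0))
E
python3 look.py 5
```

```text
time_s: 15.13
ee_pos: [0.4739, -0.0009, 0.1807]
ee_rot: [[0.429, -0.081, 0.899], [0.041, 0.997, 0.07], [-0.902, 0.007, 0.431]]
contact_force: [-0.0, 0.8, -3.8]
finger_gap: 0.0111
t 15.1333 pos [ 0.474 -0.001  0.181] F [-0.016  0.809 -3.827] gap 0.011067560641776704
R [[0.4294816492868533, -0.08061457948056931, 0.899470289949043], [0.04147236129238489, 0.9967175646733745, 0.0695279765303981], [-0.902122805484197, 0.007442166804679887, 0.4314151805147486]]
q [-0.178 -0.49   2.35   0.155  0.856 -1.904]
units [ 0.612  0.088 -0.243]
yheading 94.62402098042345 xaxis tilt deg 25.561481154833984
[0.474 0.001 0.181]
0.02 99 [ 0.401 -0.08   0.02 ] [0.587 0.075 0.03 ]
0.03 87 [ 0.401 -0.06   0.03 ] [0.586 0.07  0.04 ]
0.04 5 [0.584 0.052 0.041] [0.587 0.068 0.048]
0.05 4 [0.585 0.048 0.052] [0.587 0.071 0.059]
0.06 5 [0.584 0.05  0.061] [0.587 0.07  0.068]
0.07 35 [ 0.452 -0.045  0.073] [0.587 0.069 0.08 ]
0.08 74 [ 0.453 -0.048  0.08 ] [0.587 0.071 0.09 ]
0.09 84 [ 0.453 -0.047  0.09 ] [0.587 0.069 0.1  ]
0.1 101 [ 0.451 -0.047  0.1  ] [0.587 0.07  0.11 ]
0.11 114 [ 0.451 -0.048  0.11 ] [0.588 0.08  0.12 ]
0.12 121 [ 0.452 -0.05   0.12 ] [0.517 0.04  0.13 ]
0.13 35 [ 0.458 -0.022  0.131] [0.515 0.007 0.14 ]
0.14 34 [ 0.456 -0.021  0.14 ] [0.528 0.008 0.15 ]
0.15 32 [ 0.456 -0.023  0.15 ] [0.528 0.006 0.159]
0.16 50 [ 0.457 -0.024  0.16 ] [0.528 0.021 0.17 ]
0.17 71 [ 0.458 -0.025  0.17 ] [0.529 0.02  0.18 ]
0.18 23 [ 0.467 -0.024  0.18 ] [0.488 0.008 0.189]
0.19 14 [ 0.456 -0.043  0.19 ] [0.48  0.012 0.199]
```

View pics/z5.png

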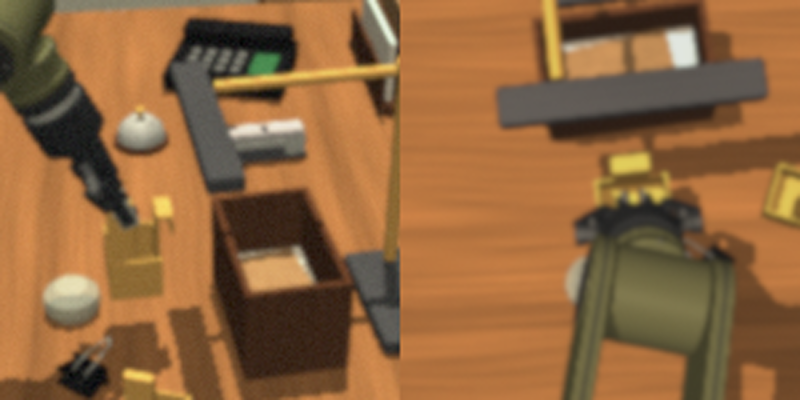

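```bash
python3 -m handwheel '[{"translation":[0.2,0,0.2],"yaw":0,"fingers":0},{"translation":[0.5,0,0.5],"yaw":0,"fingers":0},{"translation":[0.8,0,0.8],"yaw":0,"fingers":0},{"translation":[1.1,0,1.1],"yaw":0,"fingers":0},{"translation":[1.35,0,1.4],"yaw":0,"fingers":0},{"translation":[1.5,0,1.6],"yaw":0,"fingers":0},{"translation":[1.55,0,1.7],"yaw":0,"fingers":0},{"translation":[1.55,0,1.7],"yaw":0,"fingers":0}]'
python3 look.py 6
```

```text
time_s: 15.9
ee_pos: [0.5408, 0.0075, 0.1633]
ee_rot: [[0.433, -0.085, 0.898], [0.044, 0.996, 0.074], [-0.901, 0.007, 0.435]]
contact_force: [-0.2, -0.3, -3.0]
finger_gap: 0.011
t 15.9 pos [0.541 0.007 0.163] F [-0.191 -0.328 -3.004] gap 0.011001715891060962
R [[0.43252177642169004, -0.08544929878842088, 0.8975652234002788], [0.043684394168910616, 0.996315852932689, 0.0737996944512887], [-0.9005645932564308, 0.0072896180678747365, 0.4346611034372685]]
q [-0.132 -0.276  2.232  0.147  0.752 -1.873]
units [-0.888  0.004 -2.015]
yheading 94.90199235783395 xaxis tilt deg 25.767619976884305
[0.54  0.007 0.164]
0.02 85 [ 0.401 -0.078  0.02 ] [0.449 0.062 0.03 ]
0.03 89 [ 0.401 -0.072  0.03 ] [0.452 0.067 0.04 ]
0.05 15 [ 0.524 -0.036  0.058] [0.576 0.048 0.06 ]
0.06 64 [ 0.518 -0.038  0.06 ] [0.582 0.046 0.07 ]
0.07 78 [ 0.518 -0.038  0.07 ] [0.583 0.048 0.08 ]
0.08 94 [ 0.519 -0.041  0.08 ] [0.583 0.048 0.09 ]
0.09 104 [ 0.519 -0.038  0.09 ] [0.583 0.052 0.1  ]
0.1 123 [ 0.519 -0.041  0.1  ] [0.583 0.048 0.11 ]
0.11 53 [ 0.519 -0.039  0.11 ] [0.582 0.032 0.12 ]
0.12 35 [ 0.524 -0.012  0.121] [0.582 0.017 0.13 ]
0.13 31 [ 0.525 -0.014  0.13 ] [0.582 0.012 0.14 ]
0.14 31 [ 0.525 -0.017  0.14 ] [0.582 0.015 0.15 ]
0.15 59 [ 0.525 -0.016  0.15 ] [0.588 0.028 0.16 ]
0.16 23 [ 0.531 -0.017  0.16 ] [0.554 0.014 0.169]
0.17 9 [ 0.525 -0.033  0.171] [0.55  0.015 0.18 ]
0.18 22 [ 0.522 -0.04   0.18 ] [0.544 0.017 0.19 ]
0.19 21 [ 0.509 -0.051  0.191] [ 0.543 -0.013  0.2  ]
```

View pics/z6.png

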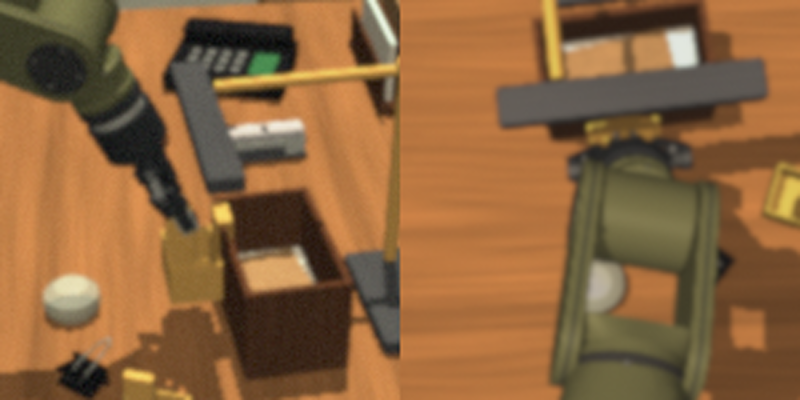

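```bash
python3 -m handwheel '[{"translation":[0.05,0,0.1],"yaw":0,"fingers":0},{"translation":[0.1,0,0.2],"yaw":0,"fingers":0},{"translation":[0.13,0,0.27],"yaw":0,"fingers":0},{"translation":[0.13,0,0.27],"yaw":0,"fingers":0},{"translation":[0.13,0,0.27],"yaw":0,"fingers":0}]'
python3 look.py 7
```

```text
time_s: 16.42
ee_pos: [0.5497, 0.0075, 0.1638]
ee_rot: [[0.433, -0.084, 0.897], [0.043, 0.996, 0.073], [-0.9, 0.007, 0.436]]
contact_force: [-0.2, 0.1, -4.0]
finger_gap: 0.0108
t 16.4167 pos [0.55  0.007 0.164] F [-0.234  0.146 -3.99 ] gap 0.010835069821496152
R [[0.43349968840842185, -0.0841207254504061, 0.8972188828259792], [0.042995254446237974, 0.9964303973416793, 0.07264895972143286], [-0.9001274511117324, 0.007082852758635196, 0.4355690587632404]]
q [-0.129 -0.253  2.213  0.146  0.746 -1.868]
units [-1.004  0.028 -2.289]
yheading 94.82558639075062 xaxis tilt deg 25.825174823564822
[0.55  0.007 0.164]
0.02 88 [ 0.401 -0.08   0.02 ] [0.449 0.068 0.03 ]
0.03 88 [ 0.401 -0.073  0.03 ] [0.452 0.066 0.04 ]
0.05 7 [ 0.552 -0.034  0.059] [0.586 0.048 0.06 ]
0.06 70 [ 0.527 -0.04   0.06 ] [0.585 0.047 0.07 ]
0.07 68 [ 0.528 -0.038  0.07 ] [0.587 0.049 0.079]
0.08 84 [ 0.528 -0.04   0.08 ] [0.587 0.047 0.09 ]
0.09 102 [ 0.528 -0.04   0.09 ] [0.588 0.066 0.1  ]
0.1 105 [ 0.528 -0.038  0.1  ] [0.587 0.067 0.11 ]
0.11 63 [ 0.529 -0.041  0.11 ] [0.588 0.076 0.12 ]
0.12 30 [ 0.534 -0.005  0.12 ] [0.587 0.043 0.13 ]
0.13 26 [ 0.534 -0.006  0.13 ] [0.587 0.015 0.139]
0.14 27 [ 0.534 -0.016  0.14 ] [0.587 0.015 0.15 ]
0.15 33 [ 0.534 -0.017  0.151] [0.588 0.022 0.159]
0.16 25 [ 0.54  -0.017  0.16 ] [0.562 0.017 0.17 ]
0.17 6 [ 0.534 -0.031  0.172] [0.556 0.008 0.179]
0.18 22 [ 0.53  -0.043  0.18 ] [0.555 0.019 0.19 ]
0.19 17 [ 0.525 -0.051  0.191] [ 0.551 -0.011  0.199]
```

```bash
python3 - <<'E'
from h import *
im=cv2.imread('pics/side7.png')
cv2.imwrite('pics/z7b.png',cv2.resize(im[185:275,290:390],(800,720),interpolation=cv2.INTER_CUBIC)[:600])
E
```

View pics/z7b.png

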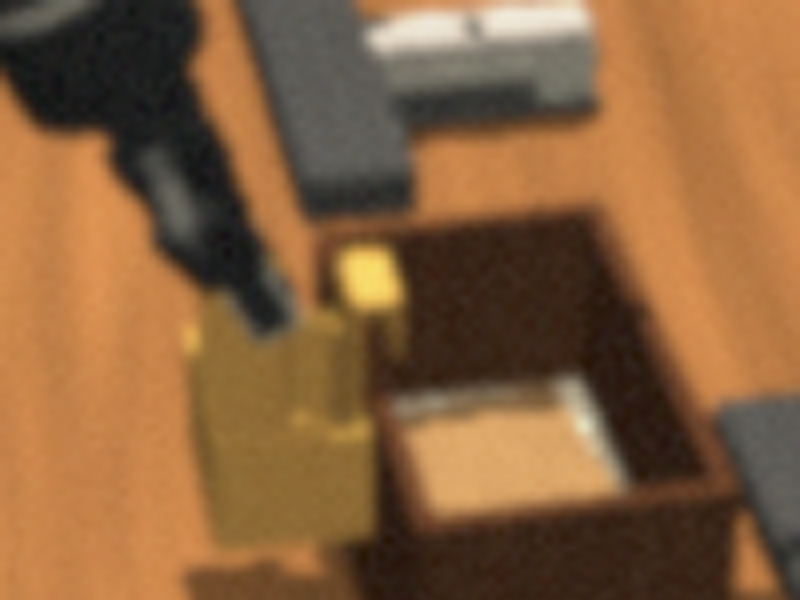

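```bash
python3 -m handwheel '[{"translation":[0.02,0,0.045],"yaw":0,"fingers":0},{"translation":[0.02,0,0.045],"yaw":0,"fingers":0}]' | grep -E "pos|force"
python3 -m handwheel '[{"translation":[0.02,0,0.045],"yaw":0,"fingers":0},{"translation":[0.02,0,0.045],"yaw":0,"fingers":0}]'| grep -E "pos|force"
python3 -m handwheel '[{"translation":[0.02,0,0.045],"yaw":0,"fingers":0},{"translation":[0.02,0,0.045],"yaw":0,"fingers":0}]'| grep -E "pos|force"
```

```text
ee_pos: [0.5505, 0.0076, 0.1633]
contact_force: [-4.2, -1.5, -1.2]
ee_pos: [0.5515, 0.0079, 0.163]
contact_force: [-6.5, -0.4, -1.6]
ee_pos: [0.5527, 0.0083, 0.1627]
contact_force: [-7.4, 1.0, -1.5]
```

```bash
python3 -m handwheel '[{"translation":[-0.045,0,-0.09],"yaw":0,"fingers":0},{"translation":[-0.045,0,-0.09],"yaw":0,"fingers":0},{"translation":[-0.045,0,-0.09],"yaw":0,"fingers":0}]' | grep -E "pos|force"
python3 look.py 8 | head -3;python3 - <<'E'
from h import *
d=np.load('side8.npy');P=cloud('side',d)
for nm,x0,x1,z0,z1 in(('rim',.57,.64,.112,.13),):
  m=(d>0)&np.all((P>(x0,-.12,z0))&(P<(x1,.12,z1)),-1)
  for r in (236,240,244,248):
    q=P[r,m[r]];print(r,q[:,0].round(4)[:6])
q=P[(d>0)&np.all((P>(.5,-.08,.06))&(P<(.59,-.03,.12)),-1)];print(np.percentile(q,[1,99],axis=0))
im=cv2.imread('pics/side8.png')
cv2.imwrite('pics/z8b.png',cv2.resize(im[185:275,290:390],(800,720),interpolation=cv2.INTER_CUBIC)[:600])
E
```

```text
ee_pos: [0.5513, 0.0075, 0.1642]
contact_force: [0.9, -0.6, -2.9]
t 17.2667 pos [0.551 0.008 0.164] F [ 0.876 -0.584 -2.904] gap 0.011262619659432267
R [[0.43468072802514957, -0.08388942457497374, 0.8966689629556751], [0.04281455236729845, 0.9964512533057163, 0.07246939968742058], [-0.8995663281765905, 0.006889428854923407, 0.43672984439002915]]
q [-0.129 -0.25   2.21   0.145  0.745 -1.867]
236 [0.5928 0.5955 0.5982 0.6013]
240 [0.5969 0.5991 0.6019 0.6051]
244 [0.5996 0.603  0.606 ]
248 [0.6013 0.6042 0.6068 0.6096 0.6383]
[[ 0.53537113 -0.03932752  0.06152472]
 [ 0.58876248 -0.03021799  0.11197962]]
```

View pics/z8b.png

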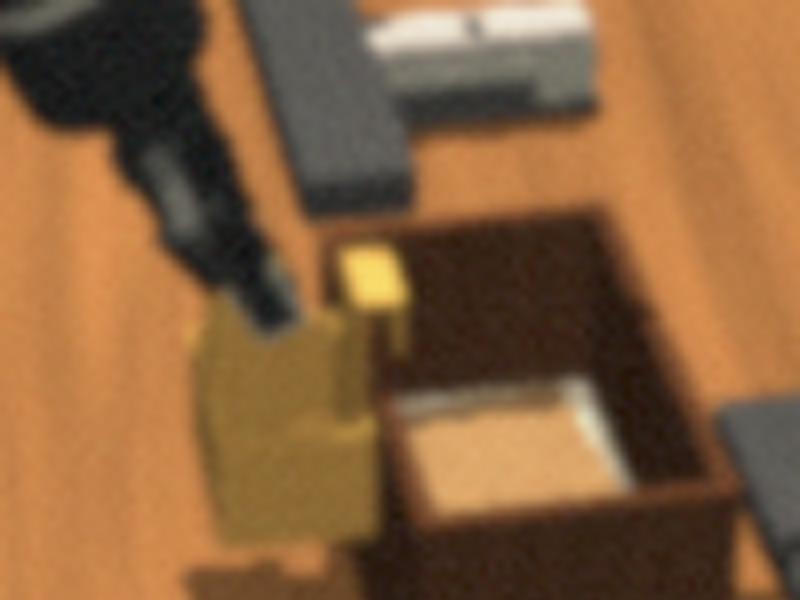

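```bash
python3 -m handwheel '[{"translation":[-0.01,0,-0.03],"yaw":0,"fingers":0},{"translation":[0.1,0,-0.09],"yaw":0,"fingers":0},{"translation":[0.2,0,-0.14],"yaw":0,"fingers":0},{"translation":[0.29,0,-0.18],"yaw":0,"fingers":0},{"translation":[0.29,0,-0.18],"yaw":0,"fingers":0}]' | grep -E "pos|force"
python3 -m handwheel '[{"translation":[0.08,0,-0.04],"yaw":0,"fingers":0},{"translation":[0.15,0,-0.07],"yaw":0,"fingers":0},{"translation":[0.15,0,-0.07],"yaw":0,"fingers":0}]' | grep -E "pos|force"

```

```text
ee_pos: [0.5493, 0.0077, 0.1523]
contact_force: [0.2, 0.2, -3.2]
ee_pos: [0.5497, 0.0077, 0.1479]
contact_force: [-0.2, 0.3, -3.5]
```

```bash
python3 -m handwheel '[{"translation":[0.08,0,-0.04],"yaw":0,"fingers":0},{"translation":[0.15,0,-0.07],"yaw":0,"fingers":0},{"translation":[0.15,0,-0.07],"yaw":0,"fingers":0}]' | grep -E "pos|force"
python3 -m handwheel '[{"translation":[0.08,0,-0.04],"yaw":0,"fingers":0},{"translation":[0.12,0,-0.06],"yaw":0,"fingers":0},{"translation":[0.12,0,-0.06],"yaw":0,"fingers":0}]' | grep -E "pos|force"
python3 look.py 9;python3 - <<'E'
from h import *
im=cv2.imread('pics/side9.png')
cv2.imwrite('pics/z9b.png',cv2.resize(im[185:275,290:390],(800,720),interpolation=cv2.INTER_CUBIC)[:600])
E
```

```text
ee_pos: [0.5497, 0.0077, 0.143]
contact_force: [-0.1, -0.5, -4.2]
ee_pos: [0.5498, 0.0077, 0.1392]
contact_force: [0.8, 0.2, -3.8]
t 18.5333 pos [0.55  0.008 0.139] F [ 0.752  0.164 -3.805] gap 0.011008470474131402
R [[0.43260582125548774, -0.08422828448426987, 0.8976401280628569], [0.04309935962642847, 0.9964202830150728, 0.07272595682391575], [-0.9005524130308336, 0.007226042416093113, 0.4346873999730659]]
q [-0.129 -0.219  2.231  0.154  0.696 -1.879]
units [-1.741  0.025 -1.934]
yheading 94.8317761366506 xaxis tilt deg 25.769225266946044
[0.55  0.008 0.14 ]
0.02 94 [ 0.401 -0.078  0.02 ] [0.449 0.061 0.03 ]
0.03 122 [ 0.401 -0.077  0.03 ] [0.586 0.065 0.04 ]
0.04 69 [ 0.527 -0.04   0.04 ] [0.585 0.048 0.05 ]
0.05 72 [ 0.527 -0.039  0.05 ] [0.586 0.049 0.06 ]
0.06 85 [ 0.528 -0.04   0.06 ] [0.587 0.077 0.07 ]
0.07 103 [ 0.528 -0.039  0.07 ] [0.588 0.058 0.08 ]
0.08 101 [ 0.528 -0.04   0.08 ] [0.588 0.076 0.09 ]
0.09 36 [ 0.533 -0.01   0.09 ] [0.588 0.078 0.1  ]
0.1 31 [ 0.533 -0.007  0.1  ] [0.588 0.078 0.11 ]
0.11 30 [ 0.533 -0.011  0.11 ] [0.588 0.076 0.12 ]
0.12 37 [ 0.533 -0.014  0.12 ] [0.588 0.055 0.13 ]
0.13 22 [ 0.54  -0.018  0.13 ] [0.587 0.015 0.139]
0.14 17 [ 0.533 -0.029  0.14 ] [0.562 0.012 0.148]
0.15 13 [ 0.53  -0.038  0.153] [0.555 0.015 0.159]
0.16 21 [ 0.527 -0.045  0.16 ] [0.554 0.015 0.17 ]
0.17 30 [ 0.514 -0.051  0.171] [ 0.548 -0.006  0.179]
0.18 42 [ 0.508 -0.062  0.18 ] [0.547 0.021 0.19 ]
0.19 54 [ 0.5   -0.064  0.19 ] [0.544 0.01  0.2  ]
```

View pics/z9b.png

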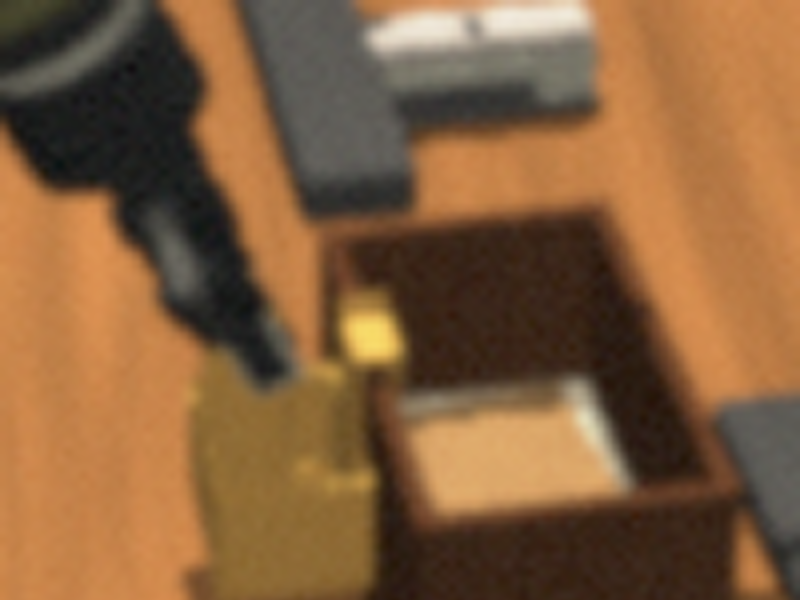

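```bash
python3 -m handwheel '[{"translation":[0.06,0,-0.03],"yaw":0,"fingers":0},{"translation":[0.12,0,-0.06],"yaw":0,"fingers":0},{"translation":[0.12,0,-0.06],"yaw":0,"fingers":0}]' | grep -E "pos|force"
python3 -m handwheel '[{"translation":[0.045,0,-0.02],"yaw":0,"fingers":0},{"translation":[0.045,0,-0.02],"yaw":0,"fingers":0}]' | grep -E "pos|force"
python3 -m handwheel '[{"translation":[0.03,0,-0.015],"yaw":0,"fingers":0},{"translation":[0.03,0,-0.015],"yaw":0,"fingers":0}]' | grep -E "pos|force"
```

```text
ee_pos: [0.5497, 0.0078, 0.1351]
contact_force: [-0.5, 0.2, -3.5]
ee_pos: [0.5499, 0.0078, 0.1339]
contact_force: [0.4, 0.1, -2.9]
ee_pos: [0.5499, 0.0078, 0.133]
contact_force: [-0.1, 0.3, -2.8]
```

```bash
python3 -m handwheel '[{"translation":[0.03,0,-0.015],"yaw":0,"fingers":0},{"translation":[0.03,0,-0.015],"yaw":0,"fingers":0}]' | grep -E "pos|force"
python3 -m handwheel '[{"translation":[0.03,0,-0.015],"yaw":0,"fingers":0},{"translation":[0.03,0,-0.015],"yaw":0,"fingers":0}]' | grep -E "pos|force"
```

```text
ee_pos: [0.5499, 0.0078, 0.132]
contact_force: [1.1, -0.1, -3.9]
ee_pos: [0.55, 0.0078, 0.1311]
contact_force: [-0.1, -0.4, -3.6]
```

```bash
python3 -m handwheel '[{"translation":[0.03,0,-0.015],"yaw":0,"fingers":0},{"translation":[0.03,0,-0.015],"yaw":0,"fingers":0}]' | grep -E "pos|force"
python3 -m handwheel '[{"translation":[0.03,0,-0.015],"yaw":0,"fingers":0},{"translation":[0.03,0,-0.015],"yaw":0,"fingers":0}]' | grep -E "pos|force"
python3 - <<'E'
from h import *
im,d=arm.camera('side');np.save('side10.npy',d);P=cloud('side',d)
q=P[(d>0)&np.all((P>(.5,-.05,.015))&(P<(.588,-.028,.1)),-1)];print(np.percentile(q,[1,50,99],axis=0))
cv2.imwrite('pics/z10b.png',cv2.resize(im[185:275,290:390],(800,720),interpolation=cv2.INTER_CUBIC)[:600])
E
```

```text
ee_pos: [0.5505, 0.0077, 0.1309]
contact_force: [0.7, 0.2, -1.4]
ee_pos: [0.5511, 0.0077, 0.1307]
contact_force: [-1.2, 0.2, 2.2]
[[ 0.53555715 -0.03950624  0.02711643]
 [ 0.56055786 -0.03406782  0.05416023]
 [ 0.58561274 -0.02893003  0.07799866]]
```

View pics/z10b.png

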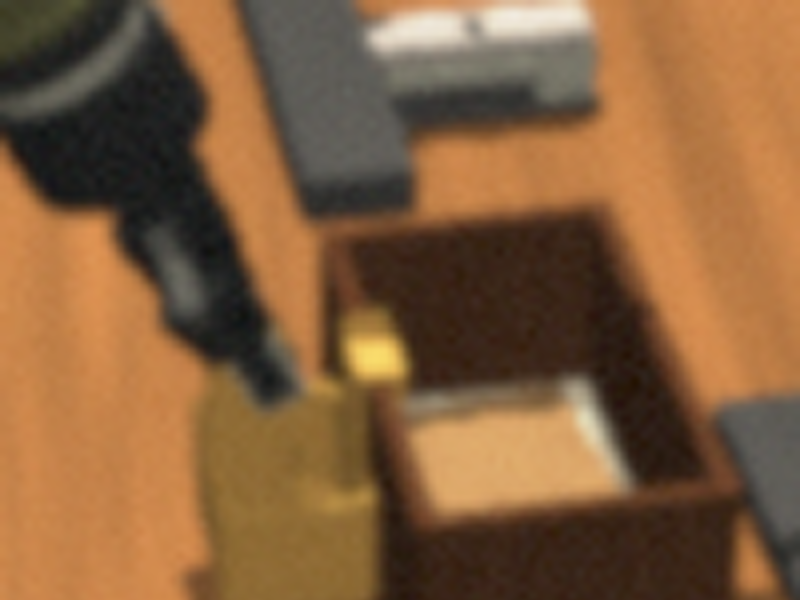

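```bash
python3 -m handwheel '[{"translation":[0,0,0],"yaw":0,"fingers":0},{"translation":[0,0,0],"yaw":0,"fingers":0},{"translation":[0,0,0],"yaw":0,"fingers":0}]'
python3 -m handwheel '[{"translation":[0,0,0],"yaw":0,"fingers":20},{"translation":[0,0,0],"yaw":0,"fingers":30},{"translation":[0,0,0],"yaw":0,"fingers":40},{"translation":[0,0,0],"yaw":0,"fingers":40},{"translation":[0,0,0],"yaw":0,"fingers":40},{"translation":[0,0,0],"yaw":0,"fingers":40}]'
python3 - <<'E'
from h import *
im,d=arm.camera('side');np.save('side11.npy',d);P=cloud('side',d)
q=P[(d>0)&np.all((P>(.5,-.05,.015))&(P<(.588,-.028,.1)),-1)];print(np.percentile(q,[1,50,99],axis=0))
cv2.imwrite('pics/z11b.png',cv2.resize(im[185:275,290:390],(800,720),interpolation=cv2.INTER_CUBIC)[:600])
E
```

```text
time_s: 20.18
ee_pos: [0.5511, 0.0077, 0.1306]
ee_rot: [[0.436, -0.084, 0.896], [0.043, 0.996, 0.073], [-0.899, 0.007, 0.438]]
contact_force: [0.2, 0.8, 5.7]
finger_gap: 0.011
time_s: 20.68
ee_pos: [0.5497, 0.0078, 0.1288]
ee_rot: [[0.433, -0.084, 0.898], [0.043, 0.996, 0.073], [-0.9, 0.007, 0.435]]
contact_force: [0.1, 0.1, 0.0]
finger_gap: 0.04
[[ 0.53587732 -0.04014909  0.02733211]
 [ 0.56068584 -0.0339791   0.05254704]
 [ 0.5857113  -0.02873427  0.07763833]]
```

View pics/z11b.png

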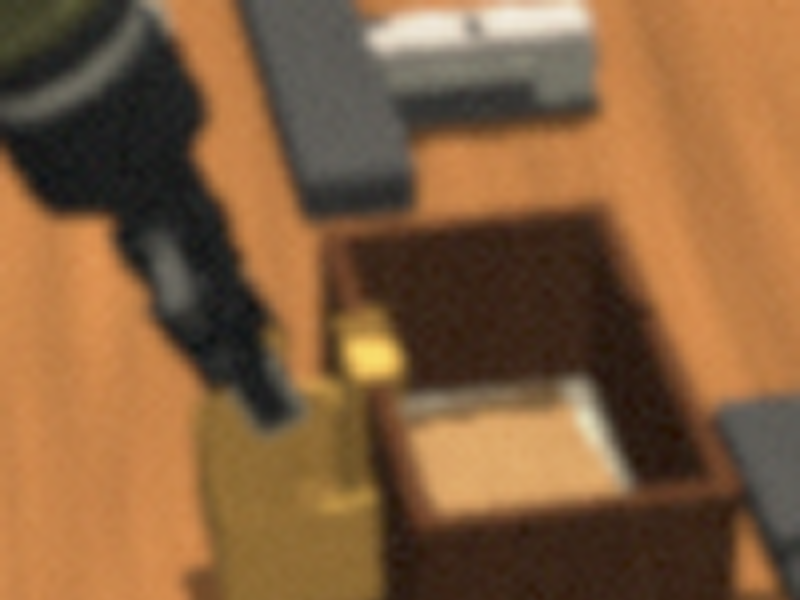

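```bash
python3 -m handwheel '[{"translation":[-0.3,0,-0.05],"yaw":0,"fingers":40},{"translation":[-0.7,0,-0.1],"yaw":0,"fingers":40},{"translation":[-1.2,0,-0.2],"yaw":0,"fingers":40},{"translation":[-1.8,0,-0.4],"yaw":0,"fingers":40},{"translation":[-2.4,0,-0.7],"yaw":0,"fingers":40},{"translation":[-3.1,0,-1.1],"yaw":0,"fingers":40},{"translation":[-3.8,0,-1.6],"yaw":0,"fingers":40},{"translation":[-4.4,0,-2],"yaw":0,"fingers":40},{"translation":[-4.7,0,-2.2],"yaw":0,"fingers":40},{"translation":[-4.7,0,-2.2],"yaw":0,"fingers":40}]'
python3 look.py 12; python3 - <<'E'
from h import *
im=cv2.imread('pics/side12.png')
cv2.imwrite('pics/z12b.png',cv2.resize(im[175:295,260:400],(700,600),interpolation=cv2.INTER_CUBIC))
E
```

```text
time_s: 21.57
ee_pos: [0.4292, -0.0034, 0.2299]
ee_rot: [[0.438, -0.084, 0.895], [0.042, 0.996, 0.073], [-0.898, 0.005, 0.44]]
contact_force: [0.2, -0.2, -1.0]
finger_gap: 0.0401
t 21.5667 pos [ 0.429 -0.003  0.23 ] F [ 0.201 -0.153 -0.956] gap 0.040129392081614146
R [[0.4380139757210181, -0.08365841199597827, 0.8950670517762221], [0.041651865470835936, 0.9964797839862582, 0.07275412159801935], [-0.8980027166862398, 0.005413890376722141, 0.43995660083140253]]
q [-0.212 -0.69   2.384  0.157  1.017 -1.918]
units [2.74  0.038 0.369]
yheading 94.79895324359015 xaxis tilt deg 26.10323735191099
[ 0.43  -0.003  0.228]
0.02 117 [ 0.401 -0.08   0.02 ] [0.586 0.06  0.03 ]
0.03 156 [ 0.401 -0.074  0.03 ] [0.588 0.07  0.04 ]
0.04 69 [ 0.53  -0.039  0.04 ] [0.588 0.051 0.05 ]
0.05 85 [ 0.53  -0.041  0.051] [0.588 0.048 0.06 ]
0.06 88 [ 0.528 -0.039  0.06 ] [0.588 0.08  0.07 ]
0.07 103 [ 0.528 -0.039  0.07 ] [0.588 0.061 0.08 ]
0.08 35 [ 0.533 -0.005  0.08 ] [0.588 0.08  0.09 ]
0.09 33 [ 0.533 -0.005  0.091] [0.588 0.079 0.1  ]
0.1 37 [ 0.533 -0.007  0.1  ] [0.588 0.079 0.11 ]
0.11 42 [ 0.533 -0.006  0.111] [0.588 0.078 0.12 ]
0.12 31 [ 0.534 -0.005  0.12 ] [0.588 0.025 0.13 ]
0.13 16 [ 0.537 -0.005  0.13 ] [0.562 0.009 0.135]
```

View pics/z12b.png

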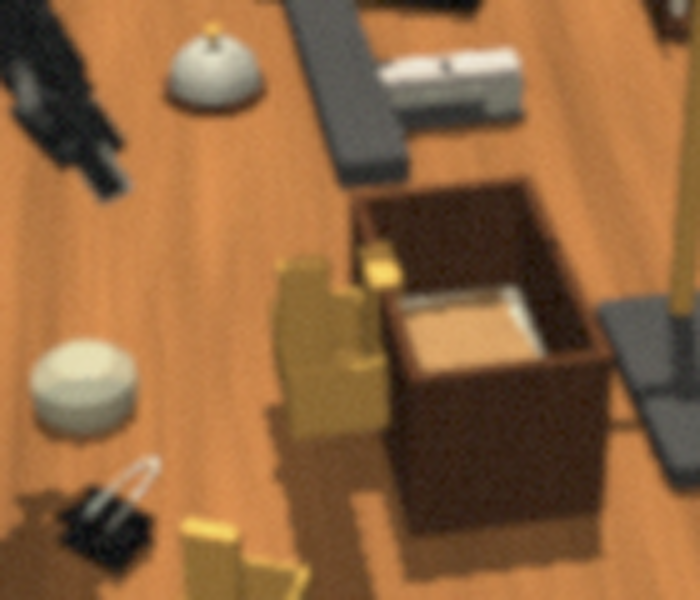

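View pics/z12.png

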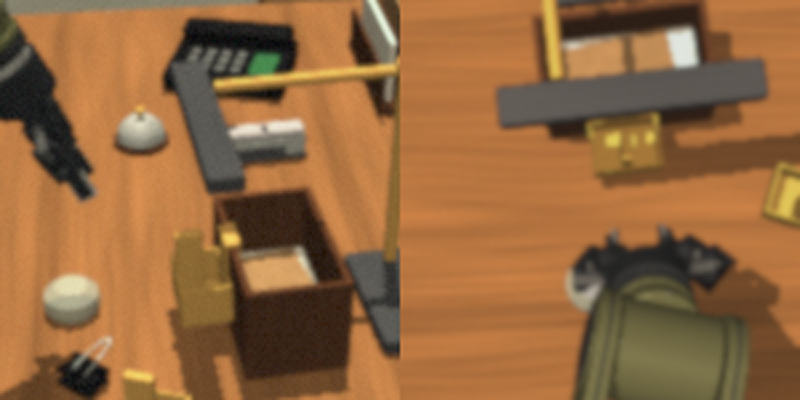

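```bash
python3 -c "
from station import arm
print(arm.close_job()); o=arm.get_obs(); print(o['time_s'],o['contact_force'])"
```

```text
the job is handed in; nothing more can be done
None
the job is handed in; nothing more can be done
```

The brass caddy is hung by its hook over the robot-side rim of the letter box, under the lamp. I handed the job in about 22 s into the 48 s limit; no verdict came back.

**How it was done:** I turned the caddy in place with the tool pointing straight down. I then leaned the tool back about 26° by pushing it against its reach limit in short moves, since the move commands have no tilt. With that lean I gripped the caddy again and lifted it about 9 cm. I touched it to the box wall to find its position, backed off and lowered it until the wrist force went from −3.6 N to about +5.7 N. Then I opened the fingers and withdrew.

**Last checks:**
- **Hang:** the lip is inside the box, and the caddy is upright and outside the wall. Its underside is at about 31 mm, against 30 mm expected.
- **Release:** there was no force on the tool once the fingers opened.
- **Surroundings:** the lamp and the nearby loose items look undisturbed. The stapler and bell I judged only by eye, and I did not check the pen tray again.

**Caveats:**
- While touching the wall I pressed the box with about 7 N. It moved by 2 mm at most, against 20 mm allowed.
- Joint 3 read 0.025–0.027 rad at the reach limit, slightly under its stated 0.03 minimum.
- The two cameras disagreed by about 7 mm in y. That is well inside the ±80 mm allowed along the rim.

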